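# Stack the spacer collars on the spindle arbor

### The job

Build up the spacer stack on the upright arbor: thread the three steel collars onto it in order of size, the widest first and the narrowest on top. Turn the widest until one of the slots in its underside drops over the drive pin, so that it lies flat on the flange, and seat each of the others flat on the one below. Let go of the finished stack and leave the other things on the bench where they are.

Things in the scene. Friction and masses are not known exactly. Their poses are not given: they have to be found in the camera images.
- seat (a point): Centre of the upper face of the spindle's round steel flange (58 mm across, 10 mm thick), on the arbor's axis, 64 mm above the bench; z up. A drive pin, 6 mm in diameter and 5 mm tall, stands on the flange 23 mm from the axis, in a direction that no listed frame tells and that differs each time: see it or feel for it.
- arbor_tip (a point): Top centre of the arbor: a steel post 20 mm in diameter rising 47 mm from the flange, the top 5 mm tapering to 12 mm. Arbor, flange and pin are one piece that turns only stiffly about the arbor's axis (0.3 N m): it stays put while a collar is turned on it under light pressure (5 to 15 N), and follows once the pin is in a slot.
- fixture: Fixed grey casting that carries the spindle: foot 130 (x) x 120 (y) x 14 mm with four bolt heads, round body 72 to 92 mm across, 52 mm tall; origin at the centre of its underside, z along the arbor.
- big_mid (a point): Centre, half-way up, of the widest collar: steel ring 64 mm across, bore 22, 16 thick, 0.33 kg, flat on the bench, slotted face down. Four radial slots in its underside, 6 mm deep, open at bore and rim, point along this frame's +x, +y, -x, -y; they are about 11 mm wide where the pin enters (5 degrees of play either way). z up. Resting on top of the pin it stands 5 mm too high.
- mid_mid (a point): Centre (half-way up, on the axis) of the middle collar: plain steel ring, outside diameter 52 mm, bore 22 mm, 14 mm thick, about 0.19 kg, lying flat on the bench. z is up.
- small_mid (a point): Centre (half-way up, on the axis) of the narrowest collar: plain steel ring, outside diameter 40 mm, bore 22 mm, 12 mm thick, about 0.08 kg, lying flat on the bench. z is up.
- oil: Bystander: grey plastic oil bottle with a black cap, 52 mm in diameter, 110 mm tall, standing; origin at the centre of its underside.
- spanner: Bystander: steel spanner 170 mm long lying flat along its x axis.
- vee_block: Bystander: dark steel vee block 64 x 45 x 36 mm; origin at the centre of its underside.

How it is judged:
On the way, in this order (a step that is already met when the one before it is completed fails the run):
1. the widest collar lies flat on the flange, pin in slot (horizontal distance between big_mid and seat below 0.003 m and z of big_mid in the frame of seat between 0.006 and 0.01 m and angle between big_mid's own z axis and vertical below 0.06 rad), for 0.2 s.
2. the middle collar lies flat on the widest one (all of step 1 and horizontal distance between mid_mid and seat below 0.003 m and z of mid_mid in the frame of seat between 0.021 and 0.025 m and angle between mid_mid's own z axis and vertical below 0.06 rad), for 0.2 s.
3. the narrowest collar lies flat on the middle one (all of step 2 and horizontal distance between small_mid and seat below 0.003 m and z of small_mid in the frame of seat between 0.0335 and 0.0385 m and angle between small_mid's own z axis and vertical below 0.06 rad), for 0.2 s.
At the end, for the whole second after the job is handed in: All three collars at rest on the arbor (within 3 mm of its axis, tilt under 0.06 rad): the widest flat on the flange with the pin in a slot, the middle one on it, the narrowest on top; centres 8, 23 and 36 mm above the flange (within 2, 2 and 2.5 mm) (all of step 3 and linear speed of each of big_ring, mid_ring, small_ring below 0.02 m/s); the robot touches nothing.
It fails at once if the oil bottle is moved by more than 30 mm (distance of oil from where it was at the start of the episode above 0.03 m).
It fails at once if the spanner is moved by more than 30 mm (distance of spanner from where it was at the start of the episode above 0.03 m).
It fails at once if the vee block is moved by more than 30 mm (distance of vee_block from where it was at the start of the episode above 0.03 m).
It also fails if it takes over 72 s, if anything falls off the work surface, if the arm or the gripper's body presses on something with over 40 N, if the wrist force passes 120 N, or if a joint passes its speed limit or range.

### The arm

A 6-joint arm with a two-finger parallel gripper is mounted at the origin on the work surface. World frame = base frame: x ahead of the robot, y to its left, z up, the work surface at z = 0. Lengths are in m, angles in rad, forces in N, time in s.
With the tool pointing down it reaches from about 0.275 to 0.75 m from the base axis. Payload 10.2 kg.
Tool frame: the origin (TCP) lies between the finger pads; the fingertips stand 8 mm ahead of it and the grasp point (between the pads) lies 11 mm behind it; x points along the fingers, y is the direction in which the jaws open and shut, and the axes are right-handed (so a half turn about x gives the same grasp; the last joint's range is limited). The gripper opens to 85 mm and grips with 20 to 120 N. Pads are 22 mm wide; open, the fingers measure 114 mm over their backs; the gripper's body (76 mm by 85 mm) begins 54 mm behind the grasp point. The pads swing forward as they close: fully open they stand 13 mm farther back than shut.
Start: joints at [-1.374, 0.313, 1.498, -0, 1.331, -0.223], TCP at [0.214, -0.479, 0.239] pointing down, gripper open.
Joint ranges: [-2.94, 2.94], [-0.97, 2.17], [0.19, 2.56], [-1.23, 4.37], [0.02, 3.11], [-2.88, 2.88]. Speed limits (rad/s): [2.39, 2.39, 3.01, 3.14, 3.14, 3.14].

### API

Orientations are given as a 3x3 rotation matrix whose columns are the frame's x, y, z axes.
In Python, from station import get_obs, imaging, arm gives the robot as it stands.
- The arm moves only by the tool send_rows, never from a script. Its argument "targets" is a list of rows, each an object with "delta_pos": the shift along the tool's x, y, z in cm, a list of three; "rotation": the turn, a rotation vector about the tool's x, y, z in degrees, a list of three; "gripper": the opening, from 0 (shut) to 1 (fully open). In form: [{"delta_pos": [dx, dy, dz], "rotation": [rx, ry, rz], "gripper": gripper}, ...]. A call has 1 to 8 rows; each row is the pose to reach, as a shift and turn from the pose commanded when the call began, along the tool's axes at that moment; what a row does not reach only later rows make up. A row lasts 1/12 s, in which the tool goes at most 41.7 mm and 7.16 degrees, less where a joint would pass 70% of its speed; a pose out of reach is approached as far as the arm can. A call with a gripper value outside its range is refused whole. The fingers move at their own pace and stop on an object; "newtons" is the grip in N (left out, the last holds). Time passes only in rows, so rows that repeat a pose let the fingers close. It gives the time, the measured TCP pose, the force and the opening at its end, in the units of the state.
- get_obs(): the state, without advancing time (a new reading comes with each control period).
- imaging.grab_frame(name): name is "scene" or "top"; returns the picture (384x512x3 uint8, red, green, blue); there is no depth.
- imaging.camera_params(name): a dict with "fx", "fy", "cx", "cy" (pixels), "rvec" (rotation vector, rad) and "tvec" (3), from world to camera coordinates, as OpenCV has them. Camera axes: x right, y down, z forward; pixel columns grow to the right and rows downward; lengths in m; the calibration is good to about 2 mm. A picture is of the moment at which its call begins. camera_params takes no time and is no camera call.
- arm.job_done(): hands the job in, once; it reports no verdict.
The state is a dict: "time_s": time; "joint_positions": joint angles; "qvel": joint speeds; "effort": joint torques, N m; "eef_pos": TCP position; "eef_rot": TCP orientation; "wrist_force": force on the tool from outside, world axes, zero at the start; "wrist_torque": the same for the moment, N m; "finger_gap": finger opening in m.
Only numpy, scipy, OpenCV 4.12 (cv2) and the standard library are available. Lean on these libraries where they do the work, as an engineer would, in place of code of your own. Each camera call takes 0.05 s, during which the arm holds its last target.

## Working session

There is one attempt and no reset: what is moved stays moved. The work goes in short steps, Python scripts to look and compute and a tool call to move; the robot and the scene stay as the last step left them, time stands still between calls to the robot, and variables do not carry over. Pictures are saved under pics/ and viewed, and the job is handed in when it is done.

Besides the shell and the picture viewer there is one more tool, called after ">>>" as name(argument=value, ...), one argument or row to a line, values as JSON. send_rows: Moves the arm, as the interface text tells. Its arguments: {"type":"object","properties":{"targets":{"type":"array"},"newtons":{"type":"number"}},"required":["targets"]}

```bash
ls; mkdir -p pics; python3 - <<'E'
from station import get_obs, imaging, arm
import cv2
o=get_obs(); print({k:o[k] for k in ("time_s","eef_pos","eef_rot","wrist_force","finger_gap")})
for n in("scene","top"):
    print(n,imaging.camera_params(n)); cv2.imwrite(f"pics/{n}0.png",cv2.cvtColor(imaging.grab_frame(n),cv2.COLOR_RGB2BGR))
E
```

```text
pics
{'time_s': 0.0, 'eef_pos': array([ 0.2139112 , -0.47916749,  0.23876868]), 'eef_rot': array([[-2.50722125e-04,  4.07575884e-01, -9.13171307e-01],
       [ 1.22341062e-03, -9.13170527e-01, -4.07575872e-01],
       [-9.99999220e-01, -1.21937176e-03, -2.69680609e-04]]), 'wrist_force': array([ 0.04885131,  0.12789222, -0.04218228]), 'finger_gap': 0.08532068641115173}
scene {'fx': 394.5554466932592, 'fy': 394.5554466932592, 'cx': 259.9172333716951, 'cy': 194.3732206592063, 'rvec': array([ 1.30687348,  2.31689859, -0.82967466]), 'tvec': array([ 0.36466368, -0.2925115 ,  1.25947003])}
top {'fx': 361.6054847627554, 'fy': 361.6054847627554, 'cx': 256.5899604985405, 'cy': 186.19766749968477, 'rvec': array([ 2.17042204, -2.21535302,  0.06700507]), 'tvec': array([-0.04673839,  0.59574487,  0.98081285])}
```

View pics/scene0.png

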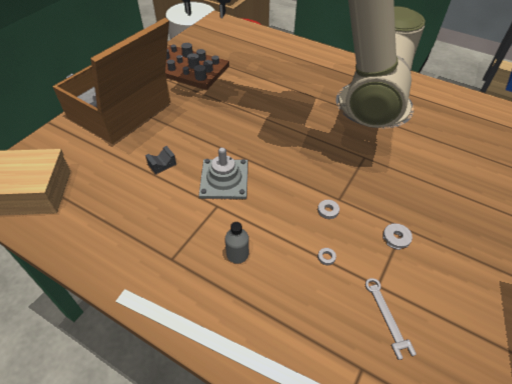

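View pics/top0.png

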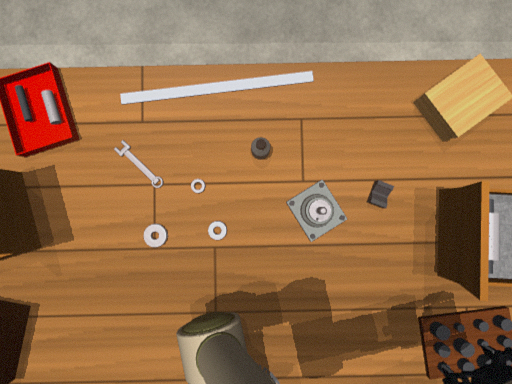

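The top view shows the large collar at about (155,236), the middle one at (217,231), the small one at (198,186) and the fixture at (318,210). I'll enlarge these.

```bash
python3 - <<'E'
import cv2,numpy as np
t=cv2.imread("pics/top0.png"); s=cv2.imread("pics/scene0.png")
def c(im,x,y,w,h,k): return cv2.resize(im[y:y+h,x:x+w],None,fx=k,fy=k,interpolation=cv2.INTER_CUBIC)
cv2.imwrite("pics/t_rings.png",c(t,130,165,110,82,7))
cv2.imwrite("pics/t_fix.png",c(t,282,176,72,68,8))
cv2.imwrite("pics/s_fix.png",c(s,190,140,66,66,9))
cv2.imwrite("pics/s_rings.png",c(s,310,190,110,80,7))
E
```

```text
(no output)
```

View pics/t_rings.png

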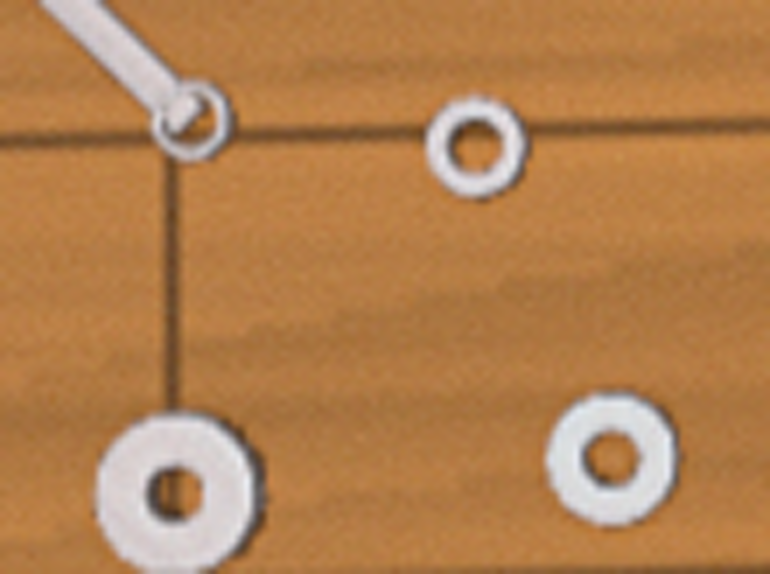

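View pics/t_fix.png

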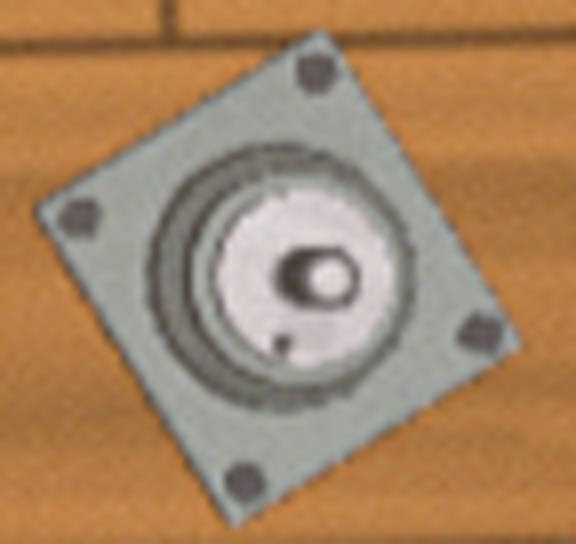

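View pics/s_fix.png

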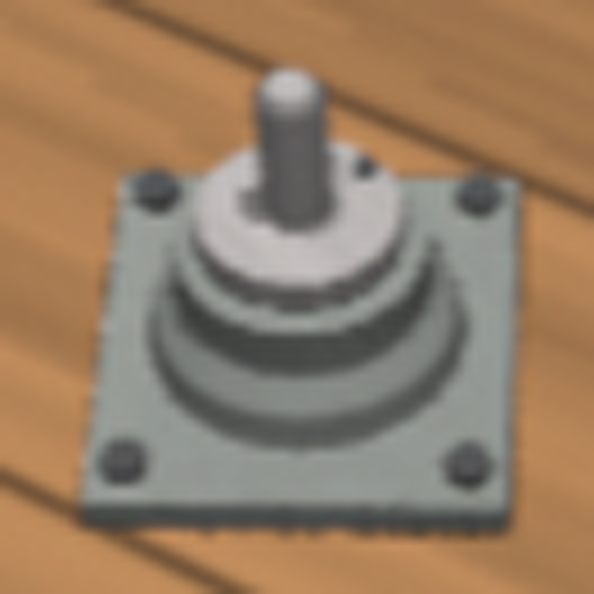

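View pics/s_rings.png

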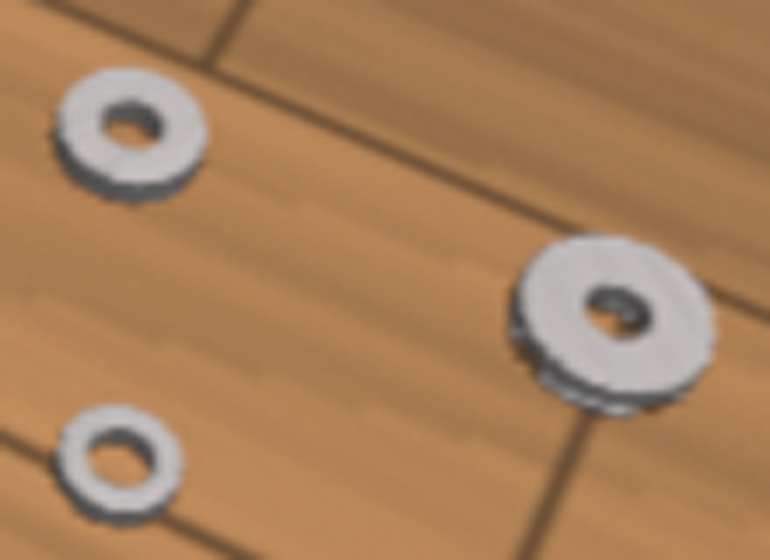

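```bash
cat > h.py <<'E'
import cv2,numpy as np
from station import get_obs, imaging, arm
P={n:imaging.camera_params(n) for n in("scene","top")}
def K(n): p=P[n]; return np.array([[p['fx'],0,p['cx']],[0,p['fy'],p['cy']],[0,0,1]])
def proj(n,X): return cv2.projectPoints(np.atleast_2d(np.asarray(X,float)),P[n]['rvec'],P[n]['tvec'],K(n),None)[0].reshape(-1,2)
def ray(n,uv):
    R=cv2.Rodrigues(P[n]['rvec'])[0]; d=R.T@(np.linalg.inv(K(n))@np.array([uv[0],uv[1],1.])); c=-R.T@P[n]['tvec']; return c,d
def onz(n,uv,z): c,d=ray(n,uv); return (c+d*(z-c[2])/d[2])[:2]
def circ(n,cx,cy,z,r,k=72):
    a=np.linspace(0,2*np.pi,k,endpoint=False); return proj(n,np.c_[cx+r*np.cos(a),cy+r*np.sin(a),0*a+z])
def save(n,name): 
    im=cv2.cvtColor(imaging.grab_frame(n),cv2.COLOR_RGB2BGR); cv2.imwrite(f"pics/{name}.png",im); return im
def crop(im,x,y,w,h,k): return cv2.resize(im[y:y+h,x:x+w],None,fx=k,fy=k,interpolation=cv2.INTER_CUBIC)
def cp(x0,y0,k,u,v): return (x0+(u+.5)/k-.5, y0+(v+.5)/k-.5)
E
python3 - <<'E'
from h import *
t=cv2.imread("pics/top0.png"); s=cv2.imread("pics/scene0.png")
print("gray scene ring, t ring", s[232,390],t[236,148])
for nm,uvt,uvs,z in (("big",cp(130,165,7,176,492),cp(310,190,7,617,316),.016),("mid",cp(130,165,7,611,459),cp(310,190,7,132,128),.014),("small",cp(130,165,7,476,148),cp(310,190,7,120,456),.012),
   ("seat",cp(282,176,8,307,277),cp(190,140,9,298,214),.064),("tip",cp(282,176,8,331,277),cp(190,140,9,291,85),.111),("pin",cp(282,176,8,282,345),cp(190,140,9,366,165),.069)):
    print(nm,onz("top",uvt,z).round(4),onz("scene",uvs,z).round(4))
# automatic: bright blob enclosing circle fit
for n,im in(("top",t),("scene",s)):
    hsv=cv2.cvtColor(im,cv2.COLOR_BGR2HSV); m=((hsv[...,1]<45)&(hsv[...,2]>165)).astype(np.uint8)
    cs,_=cv2.findContours(m,cv2.RETR_EXTERNAL,cv2.CHAIN_APPROX_NONE)
    for c in cs:
        if 40<cv2.contourArea(c)<1500 and len(c)>5:
            e=cv2.fitEllipse(c); print(n,np.round(e[0],2),np.round(e[1],1),cv2.contourArea(c), *[onz(n,e[0],z).round(4) for z in(.012,.014,.016,.064)])
E
```

```text
gray scene ring, t ring [180 182 187] [214 211 219]
big [0.4668 0.2231] [0.4686 0.2255]
mid [0.4761 0.0528] [0.479 0.055]
small [0.5997 0.1048] [0.6011 0.1065]
seat [ 0.5255 -0.2236] [ 0.5283 -0.2196]
tip [ 0.5259 -0.2228] [ 0.5262 -0.2201]
pin [ 0.5037 -0.2139] [ 0.5064 -0.2112]
top [154.45 235.2 ] [21.4 22.2] 371.0 [0.4656 0.2249] [0.4658 0.2244] [0.4659 0.2238] [0.4693 0.2103]
top [216.71 230.16] [17.2 17.6] 235.0 [0.4759 0.0534] [0.476  0.0532] [0.4762 0.053 ] [0.4791 0.0477]
top [493.28 234.43] [ 9.4 64.1] 391.0 [ 0.4484 -0.7089] [ 0.4486 -0.7076] [ 0.4488 -0.7063] [ 0.453 -0.675]
top [319.99 209.81] [20.7 21.8] 348.0 [ 0.526 -0.233] [ 0.526  -0.2326] [ 0.526  -0.2323] [ 0.5265 -0.2238]
top [197.35 185.58] [12.8 13. ] 128.0 [0.6001 0.1054] [0.5999 0.1051] [0.5998 0.1048] [0.5968 0.097 ]
top [137.38 163.36] [13.  61.2] 325.5 [0.6654 0.2716] [0.6652 0.2709] [0.6649 0.2703] [0.6587 0.2546]
top [ 48.46 106.48] [ 5.7 40.3] 148.0 [0.8312 0.5209] [0.8306 0.5198] [0.83   0.5186] [0.8159 0.491 ]
top [505.16  49.62] [11.5 16.7] 61.0 [ 0.9694 -0.7734] [ 0.9685 -0.772 ] [ 0.9676 -0.7705] [ 
[... 507 characters left out ...]
0.6027 0.1074] [0.604  0.1077] [0.6344 0.1137]
scene [398.05 234.33] [19.8 27.4] 424.5 [0.4639 0.2259] [0.4655 0.2259] [0.4671 0.2258] [0.5063 0.2244]
scene [328.64 207.43] [15.  19.6] 229.5 [0.4759 0.0545] [0.4775 0.0549] [0.4791 0.0553] [0.5175 0.0647]
scene [222.57 162.95] [14.1 20. ] 126.0 [ 0.4864 -0.2517] [ 0.488  -0.2505] [ 0.4896 -0.2493] [ 0.5273 -0.2205]
scene [476.02  53.65] [ 5.5 28.5] 77.0 [-0.4615  0.2183] [-0.4574  0.2182] [-0.4533  0.2182] [-0.3556  0.2172]
scene [288.61  12.12] [ 9.3 13.7] 46.5 [-0.3733 -0.5098] [-0.3695 -0.5079] [-0.3656 -0.506 ] [-0.2734 -0.4608]
scene [187.88  12.94] [20.3 45.3] 631.5 [-0.1437 -0.8502] [-0.1405 -0.8475] [-0.1372 -0.8447] [-0.0596 -0.778 ]
```

```bash
python3 - <<'E'
from h import *
s=cv2.imread("pics/scene0.png");t=cv2.imread("pics/top0.png")
c=crop(s,378,216,40,36,18)
cv2.imwrite("pics/s_big.png",c)
c=crop(t,138,220,34,32,18)
cv2.imwrite("pics/t_big.png",c)
E
```

```text
(no output)
```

View pics/s_big.png

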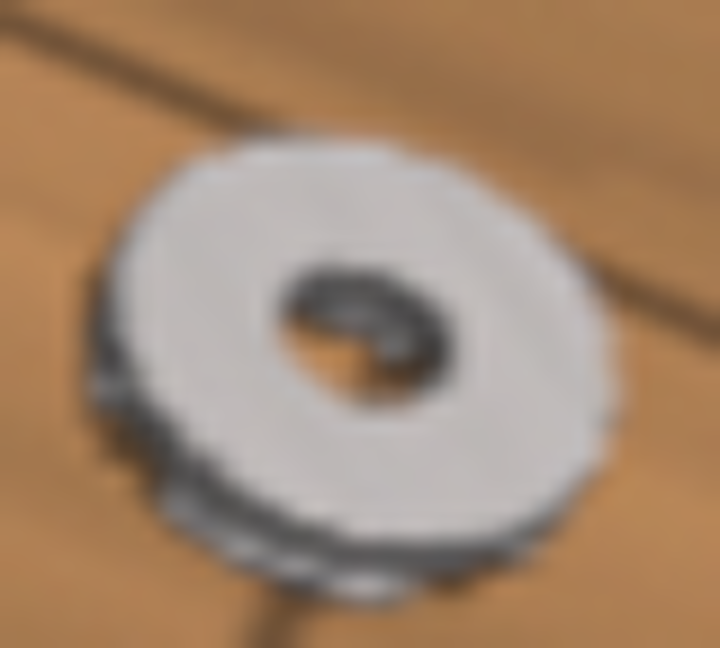

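View pics/t_big.png

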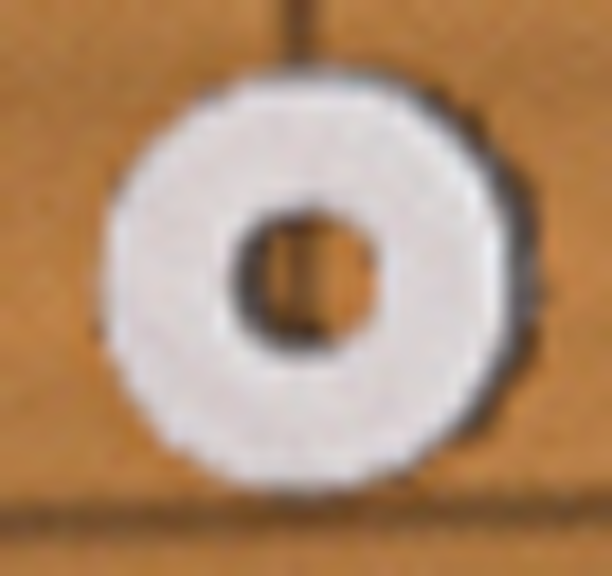

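```bash
python3 - <<'E'
from h import *
for uv in((105,385),(112,415),(130,445),(150,475),(170,500),(400,590),(440,580),(535,555)):
    p=onz("scene",cp(378,216,18,*uv),.003); d=p-[.4682,.2256]; print(uv,np.hypot(*d).round(4),np.degrees(np.arctan2(d[1],d[0])).round(1))
c=cv2.imread("pics/s_big.png")
for a in range(0,360,10):
    for z in(0,.006,.016):
        q=proj("scene",[.4682+.032*np.cos(np.radians(a)),.2256+.032*np.sin(np.radians(a)),z])[0]
        u=(q-[378,216]+.5)*18-.5
        cv2.circle(c,tuple(int(v) for v in u),2,(0,0,255) if a%30 else (255,0,0),-1)
    cv2.putText(c,str(a),tuple(int(v) for v in u),0,.4,(0,0,0))
cv2.imwrite("pics/s_big_o.png",c)
E
```

```text
(105, 385) 0.0299 -63.0
(112, 415) 0.03 -54.1
(130, 445) 0.0294 -44.9
(150, 475) 0.0293 -35.4
(170, 500) 0.0295 -27.2
(400, 590) 0.029 34.1
(440, 580) 0.0283 45.4
(535, 555) 0.031 71.6
```

View pics/s_big_o.png

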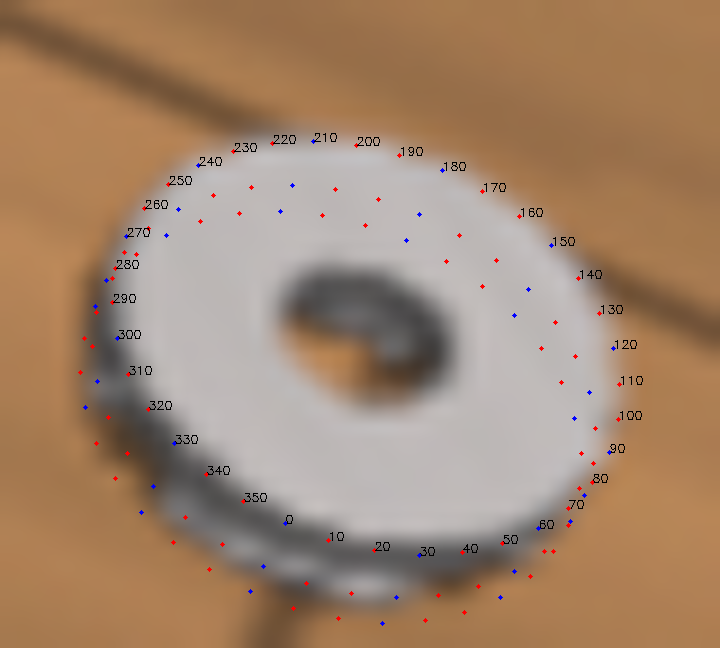

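The pin bearing from the seat is about 157°, and the two views agree. One slot of the big collar sits at about −45° world, so it has to turn by about +22°. I'll write a move helper, then go above the big collar.

```bash
cat >> h.py <<'E'
def st():
    o=get_obs(); R=o['eef_rot']; yaw=np.degrees(np.arctan2(R[1,1],R[0,1]))
    print("t%.2f pos"%o['time_s'],(o['eef_pos']*1000).round(1),"yaw %.1f"%yaw,"F",o['wrist_force'].round(1),"T",o['wrist_torque'].round(2),"gap %.1f"%(o['finger_gap']*1e3),"q",o['joint_positions'].round(2)); return o,yaw
def go(x,y,z,yaw):
    o,y0=st(); R=o['eef_rot']
    Rt=np.array([[0,np.cos(np.radians(yaw)),np.sin(np.radians(yaw))],[0,np.sin(np.radians(yaw)),-np.cos(np.radians(yaw))],[-1,0,0]])
    d=R.T@(np.array([x,y,z])-o['eef_pos'])*100; r=np.degrees(cv2.Rodrigues(R.T@Rt)[0].ravel())
    print("delta cm",d.round(2),"rot",r.round(1),"rows>=",int(max(np.ceil(np.linalg.norm(d)/4.17),np.ceil(np.linalg.norm(r)/7.16))))
E
python3 -c "
from h import *
go(.467,.2245,.15,25)"
```

```text
t0.10 pos [ 213.9 -479.2  238.8] yaw -65.9 F [-1.  -0.5  0.6] T [0.03 0.04 0.  ] gap 85.7 q [-1.37  0.31  1.5  -0.    1.33 -0.22]
delta cm [  8.95 -53.93 -51.79] rot [-90.9  -0.1   0. ] rows>= 19
```

>>> send_rows(
  targets=[
    {"delta_pos":[8.9,-53.9,-51.8],"rotation":[-91,0,0],"gripper":1},
    {"delta_pos":[8.9,-53.9,-51.8],"rotation":[-91,0,0],"gripper":1},
    {"delta_pos":[8.9,-53.9,-51.8],"rotation":[-91,0,0],"gripper":1},
    {"delta_pos":[8.9,-53.9,-51.8],"rotation":[-91,0,0],"gripper":1},
    {"delta_pos":[8.9,-53.9,-51.8],"rotation":[-91,0,0],"gripper":1},
    {"delta_pos":[8.9,-53.9,-51.8],"rotation":[-91,0,0],"gripper":1},
    {"delta_pos":[8.9,-53.9,-51.8],"rotation":[-91,0,0],"gripper":1},
    {"delta_pos":[8.9,-53.9,-51.8],"rotation":[-91,0,0],"gripper":1},
  ],
  newtons=60,
)

```text
time_s: 0.77
eef_pos: [0.3261, -0.1661, 0.1996]
eef_rot: [[0.0, 0.989, -0.145], [-0.0, -0.145, -0.989], [-1.0, 0.0, 0.0]]
wrist_force: [1.3, -0.0, 0.1]
finger_gap: 0.0854
```

```bash
python3 -c "
from h import *
go(.467,.2245,.12,25)"
```

```text
t0.77 pos [ 326.1 -166.1  199.6] yaw -8.3 F [ 1.3 -0.   0.1] T [-0.04 -0.04  0.04] gap 85.4 q [-0.79 -0.01  1.98  0.    1.16 -0.65]
delta cm [  7.96   8.27 -40.68] rot [-33.3   0.   -0. ] rows>= 11
```

>>> send_rows(
  targets=[
    {"delta_pos":[8,8.3,-40.7],"rotation":[-33,0,0],"gripper":1},
    {"delta_pos":[8,8.3,-40.7],"rotation":[-33,0,0],"gripper":1},
    {"delta_pos":[8,8.3,-40.7],"rotation":[-33,0,0],"gripper":1},
    {"delta_pos":[8,8.3,-40.7],"rotation":[-33,0,0],"gripper":1},
    {"delta_pos":[8,8.3,-40.7],"rotation":[-33,0,0],"gripper":1},
    {"delta_pos":[8,8.3,-40.7],"rotation":[-33,0,0],"gripper":1},
    {"delta_pos":[8,8.3,-40.7],"rotation":[-33,0,0],"gripper":1},
    {"delta_pos":[8,8.3,-40.7],"rotation":[-33,0,0],"gripper":1},
  ],
)

```text
time_s: 1.43
eef_pos: [0.4391, 0.1415, 0.1363]
eef_rot: [[-0.0, 0.911, 0.413], [-0.0, 0.413, -0.911], [-1.0, -0.0, -0.0]]
wrist_force: [2.2, -1.5, -0.5]
finger_gap: 0.0856
```

```bash
python3 -c "
from h import *
go(.467,.2245,.05,25)"
```

```text
t1.43 pos [439.1 141.5 136.3] yaw 24.4 F [ 2.2 -1.5 -0.5] T [-0.02 -0.04  0.01] gap 85.6 q [ 0.06  0.29  1.82 -0.    1.03 -0.37]
delta cm [ 8.63  5.97 -6.41] rot [-0.6 -0.   0. ] rows>= 3
```

>>> send_rows(
  targets=[
    {"delta_pos":[2,6.0,-6.4],"rotation":[-0.6,0,0],"gripper":1},
    {"delta_pos":[2,6.0,-6.4],"rotation":[-0.6,0,0],"gripper":1},
    {"delta_pos":[2,6.0,-6.4],"rotation":[-0.6,0,0],"gripper":1},
    {"delta_pos":[6,6.0,-6.4],"rotation":[-0.6,0,0],"gripper":0.95},
    {"delta_pos":[9,6.0,-6.4],"rotation":[-0.6,0,0],"gripper":0.9},
    {"delta_pos":[10,6.0,-6.4],"rotation":[-0.6,0,0],"gripper":0.88},
    {"delta_pos":[10.6,6.0,-6.4],"rotation":[-0.6,0,0],"gripper":0.86},
    {"delta_pos":[10.6,6.0,-6.4],"rotation":[-0.6,0,0],"gripper":0.86},
  ],
)

```text
time_s: 2.1
eef_pos: [0.4674, 0.2219, 0.0308]
eef_rot: [[-0.001, 0.907, 0.421], [-0.0, 0.421, -0.907], [-1.0, -0.001, -0.0]]
wrist_force: [0.6, -0.2, -0.0]
finger_gap: 0.0736
```

```bash
python3 -c "
from h import *
st()
a=save('top','t1');b=save('scene','s1')
cv2.imwrite('pics/c1.png',np.hstack([crop(a,110,190,90,90,4),crop(b,350,180,90,90,4)]))"
```

```text
t2.10 pos [467.4 221.9  30.8] yaw 24.9 F [ 0.6 -0.2 -0. ] T [ 0.03 -0.05  0.02] gap 73.6 q [ 0.22  0.56  1.74 -0.    0.84 -0.22]
```

View pics/c1.png

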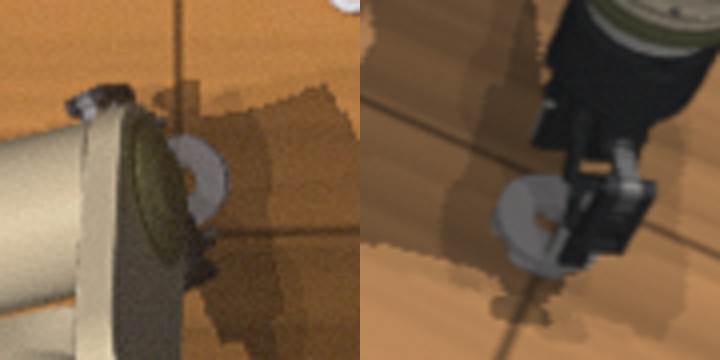

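Fingers straddle the collar (scene crop: the near finger at about (600,220) and the ring at (540,230)). I'll lower in small steps to feel for the bench.

```bash
python3 -c "
from h import *
go(.467,.2245,.02,25)"
```

```text
t2.20 pos [468.2 222.2  32.3] yaw 24.9 F [ 0.9  0.3 -0.6] T [-0.05  0.02 -0.01] gap 73.4 q [ 0.22  0.56  1.74 -0.    0.84 -0.22]
delta cm [ 1.23 -0.02 -0.26] rot [-0.1  0.  -0.1] rows>= 1
```

>>> send_rows(
  targets=[
    {"delta_pos":[0.8,0,-0.2],"rotation":[0,0,0],"gripper":0.84},
    {"delta_pos":[1.2,0,-0.2],"rotation":[0,0,0],"gripper":0.84},
    {"delta_pos":[1.4,0,-0.2],"rotation":[0,0,0],"gripper":0.84},
    {"delta_pos":[1.6,0,-0.2],"rotation":[0,0,0],"gripper":0.84},
  ],
)

```text
time_s: 2.53
eef_pos: [0.4665, 0.2241, 0.0148]
eef_rot: [[0.0, 0.907, 0.422], [-0.0, 0.422, -0.907], [-1.0, 0.0, 0.0]]
wrist_force: [0.3, -0.5, -0.0]
finger_gap: 0.0716
```

>>> send_rows(
  targets=[
    {"delta_pos":[0.2,0,0],"rotation":[0,0,0],"gripper":0.84},
    {"delta_pos":[0.2,0,0],"rotation":[0,0,0],"gripper":0.84},
  ],
)

```text
time_s: 2.7
eef_pos: [0.4664, 0.224, 0.0126]
eef_rot: [[-0.0, 0.907, 0.422], [-0.0, 0.422, -0.907], [-1.0, -0.0, -0.0]]
wrist_force: [-0.7, 0.1, 0.4]
finger_gap: 0.0715
```

>>> send_rows(
  targets=[
    {"delta_pos":[0.2,0,0],"rotation":[0,0,0],"gripper":0.84},
    {"delta_pos":[0.2,0,0],"rotation":[0,0,0],"gripper":0.84},
  ],
)

```text
time_s: 2.87
eef_pos: [0.4664, 0.2241, 0.0107]
eef_rot: [[-0.0, 0.907, 0.422], [0.0, 0.422, -0.907], [-1.0, -0.0, -0.0]]
wrist_force: [0.1, 0.9, -0.7]
finger_gap: 0.0717
```

>>> send_rows(
  targets=[
    {"delta_pos":[0.2,0,0],"rotation":[0,0,0],"gripper":0.84},
    {"delta_pos":[0.2,0,0],"rotation":[0,0,0],"gripper":0.84},
  ],
)

```text
time_s: 3.03
eef_pos: [0.4664, 0.224, 0.0086]
eef_rot: [[-0.0, 0.907, 0.422], [-0.0, 0.422, -0.907], [-1.0, -0.0, -0.0]]
wrist_force: [0.3, 0.7, -0.4]
finger_gap: 0.0718
```

>>> send_rows(
  targets=[
    {"delta_pos":[0.2,0,0],"rotation":[0,0,0],"gripper":0.84},
    {"delta_pos":[0.2,0,0],"rotation":[0,0,0],"gripper":0.84},
  ],
)

```text
time_s: 3.2
eef_pos: [0.4664, 0.224, 0.0066]
eef_rot: [[-0.0, 0.907, 0.422], [-0.0, 0.422, -0.907], [-1.0, -0.0, -0.0]]
wrist_force: [-0.3, 0.3, -0.7]
finger_gap: 0.0715
```

>>> send_rows(
  targets=[
    {"delta_pos":[0.15,0,0],"rotation":[0,0,0],"gripper":0.84},
    {"delta_pos":[0.15,0,0],"rotation":[0,0,0],"gripper":0.84},
  ],
)

```text
time_s: 3.37
eef_pos: [0.4664, 0.224, 0.0051]
eef_rot: [[-0.0, 0.907, 0.422], [-0.0, 0.422, -0.907], [-1.0, -0.0, -0.0]]
wrist_force: [0.4, -0.3, 0.2]
finger_gap: 0.0718
```

>>> send_rows(
  targets=[
    {"delta_pos":[0.15,0,0],"rotation":[0,0,0],"gripper":0.84},
    {"delta_pos":[0.15,0,0],"rotation":[0,0,0],"gripper":0.84},
  ],
)

```text
time_s: 3.53
eef_pos: [0.4664, 0.224, 0.0036]
eef_rot: [[-0.0, 0.907, 0.422], [-0.0, 0.422, -0.907], [-1.0, -0.0, -0.0]]
wrist_force: [0.3, 0.1, -0.3]
finger_gap: 0.0718
```

>>> send_rows(
  targets=[
    {"delta_pos":[0.15,0,0],"rotation":[0,0,0],"gripper":0.84},
    {"delta_pos":[0.15,0,0],"rotation":[0,0,0],"gripper":0.84},
  ],
)

```text
time_s: 3.7
eef_pos: [0.4664, 0.224, 0.0021]
eef_rot: [[-0.0, 0.907, 0.422], [-0.0, 0.422, -0.907], [-1.0, -0.0, -0.0]]
wrist_force: [-0.1, -0.6, 0.2]
finger_gap: 0.0719
```

>>> send_rows(
  targets=[
    {"delta_pos":[0.15,0,0],"rotation":[0,0,0],"gripper":0.84},
    {"delta_pos":[0.15,0,0],"rotation":[0,0,0],"gripper":0.84},
  ],
)

```text
time_s: 3.87
eef_pos: [0.4664, 0.224, 0.0006]
eef_rot: [[-0.0, 0.907, 0.422], [-0.0, 0.422, -0.907], [-1.0, -0.0, -0.0]]
wrist_force: [-0.1, 0.7, 0.5]
finger_gap: 0.0718
```

>>> send_rows(
  targets=[
    {"delta_pos":[-0.4,0,0],"rotation":[0,0,0],"gripper":0.84},
    {"delta_pos":[-0.4,0,0],"rotation":[0,0,0],"gripper":0.7},
    {"delta_pos":[-0.4,0,0],"rotation":[0,0,0],"gripper":0.6},
    {"delta_pos":[-0.4,0,0],"rotation":[0,0,0],"gripper":0.6},
    {"delta_pos":[-0.4,0,0],"rotation":[0,0,0],"gripper":0.6},
    {"delta_pos":[-0.4,0,0],"rotation":[0,0,0],"gripper":0.6},
  ],
  newtons=80,
)

```text
time_s: 4.37
eef_pos: [0.4666, 0.2241, 0.0063]
eef_rot: [[0.0, 0.906, 0.423], [-0.0, 0.423, -0.906], [-1.0, 0.0, 0.0]]
wrist_force: [-6.0, -2.3, 16.5]
finger_gap: 0.0602
```

```bash
python3 -c "
from h import *
st()"
```

```text
t4.37 pos [466.6 224.1   6.3] yaw 25.0 F [-6.  -2.3 16.5] T [-0.43  1.14  0.21] gap 60.2 q [ 0.22  0.61  1.75 -0.    0.79 -0.21]
```

>>> send_rows(
  targets=[
    {"delta_pos":[-0.3,0,0],"rotation":[0,0,0],"gripper":0.6},
    {"delta_pos":[-1,0,0],"rotation":[0,0,0],"gripper":0.6},
    {"delta_pos":[-3,0,0],"rotation":[0,0,0],"gripper":0.6},
    {"delta_pos":[-6,0,0],"rotation":[0,0,0],"gripper":0.6},
    {"delta_pos":[-9,0,0],"rotation":[0,0,0],"gripper":0.6},
    {"delta_pos":[-12,0,0],"rotation":[0,0,0],"gripper":0.6},
    {"delta_pos":[-12,0,0],"rotation":[0,0,0],"gripper":0.6},
  ],
)

```text
time_s: 4.95
eef_pos: [0.4688, 0.2247, 0.1304]
eef_rot: [[0.009, 0.907, 0.422], [0.002, 0.422, -0.907], [-1.0, 0.009, 0.002]]
wrist_force: [1.1, -0.5, -2.4]
finger_gap: 0.0603
```

```bash
python3 -c "
from h import *
st()
a=save('top','t2');b=save('scene','s2')
cv2.imwrite('pics/c2.png',np.hstack([crop(a,95,180,90,90,4),crop(b,350,150,90,90,4)]))
st()"
```

```text
t4.95 pos [468.8 224.7 130.4] yaw 25.0 F [ 1.1 -0.5 -2.4] T [-0.01 -0.06  0.  ] gap 60.3 q [ 0.22  0.41  1.66  0.    1.06 -0.21]
t5.05 pos [466.5 224.1 125.3] yaw 24.9 F [ 0.1  0.5 -4.5] T [-0.04 -0.02 -0.01] gap 60.0 q [ 0.22  0.42  1.67  0.    1.05 -0.21]
```

View pics/c2.png

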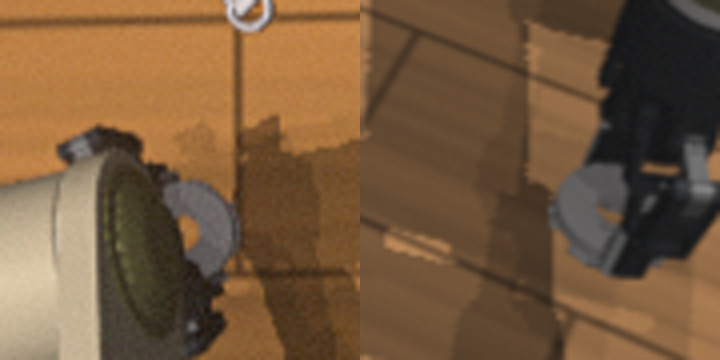

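```bash
cat >> h.py <<'E'
def over(n,im,x0,y0,w,h,k,cx,cy,circles,name):
    c=crop(im,x0,y0,w,h,k)
    for z,r,col in circles:
        u=(circ(n,cx,cy,z,r)-[x0,y0]+.5)*k-.5
        for p in u: cv2.circle(c,(int(p[0]),int(p[1])),1,col,-1)
    cv2.imwrite(f"pics/{name}.png",c)
E
python3 -c "
from h import *
b=cv2.imread('pics/s2.png')
over('scene',b,380,170,60,60,12,.4675,.2255,[(.135,.032,(0,0,255)),(.119,.032,(255,0,0)),(.135,.011,(0,0,255))],'o2')"
```

```text
(no output)
```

View pics/o2.png

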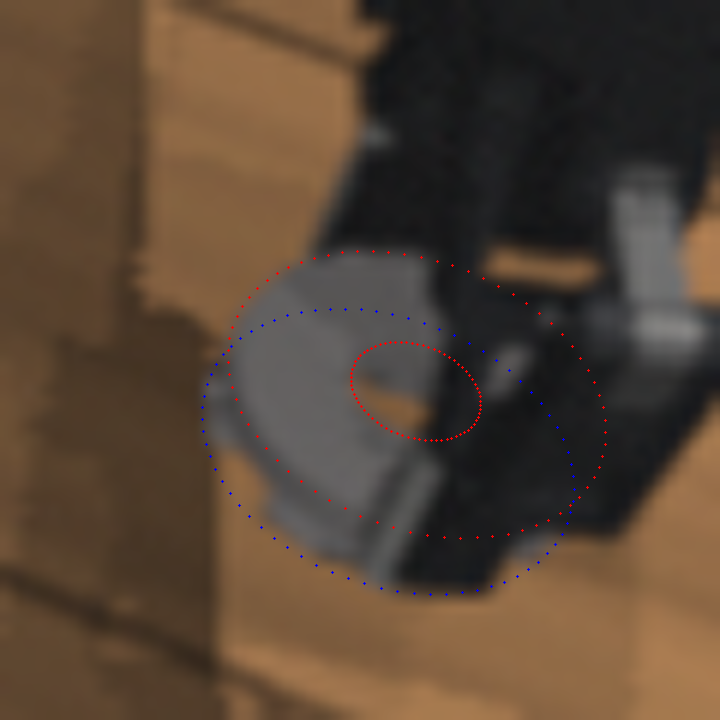

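```bash
python3 -c "
from h import *
for uv in((232,440),(250,465),(268,490),(268,515)):
    for z in (.119,.122):
        p=onz('scene',cp(380,170,12,*uv),z)-[.4675,.2255]; print(uv,z,np.hypot(*p).round(4),np.degrees(np.arctan2(p[1],p[0])).round(1))
b=cv2.imread('pics/s2.png'); c=crop(b,390,190,34,30,22); c=cv2.convertScaleAbs(c,alpha=1.6,beta=0); cv2.imwrite('pics/z2.png',c)
go(.526,-.2215,.175,47)"
```

```text
(232, 440) 0.119 0.0272 -62.3
(232, 440) 0.122 0.0286 -57.3
(250, 465) 0.119 0.0256 -50.0
(250, 465) 0.122 0.0275 -45.6
(268, 490) 0.119 0.0253 -36.8
(268, 490) 0.122 0.0275 -33.4
(268, 515) 0.119 0.0289 -27.6
(268, 515) 0.122 0.0314 -25.4
t5.05 pos [466.5 224.1 125.3] yaw 24.9 F [ 0.1  0.5 -4.5] T [-0.04 -0.02 -0.01] gap 60.0 q [ 0.22  0.42  1.67  0.    1.05 -0.21]
delta cm [ -4.98 -13.39  42.91] rot [-22.1   0.   -0.1] rows>= 11
```

View pics/z2.png

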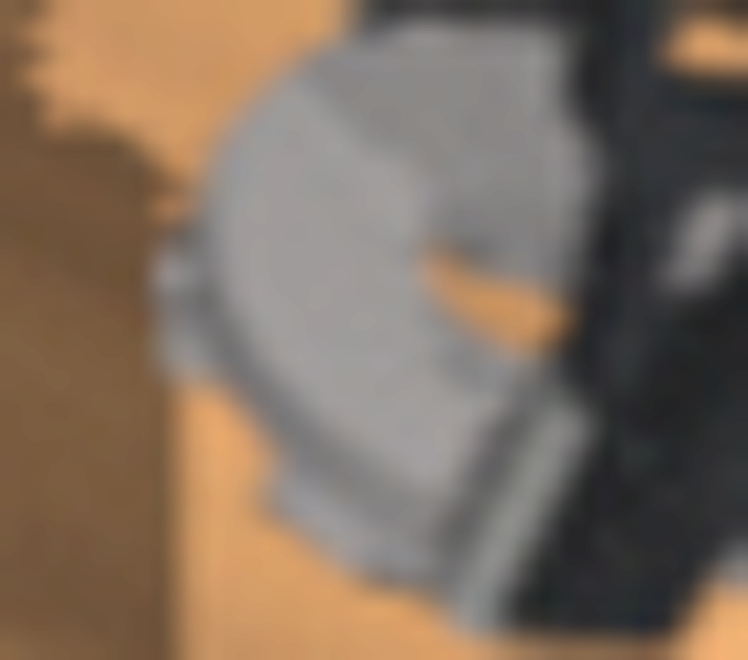

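>>> send_rows(
  targets=[
    {"delta_pos":[-5,-13.4,42.9],"rotation":[-22.8,0,0],"gripper":0.6},
    {"delta_pos":[-5,-13.4,42.9],"rotation":[-22.8,0,0],"gripper":0.6},
    {"delta_pos":[-5,-13.4,42.9],"rotation":[-22.8,0,0],"gripper":0.6},
    {"delta_pos":[-5,-13.4,42.9],"rotation":[-22.8,0,0],"gripper":0.6},
    {"delta_pos":[-5,-13.4,42.9],"rotation":[-22.8,0,0],"gripper":0.6},
    {"delta_pos":[-5,-13.4,42.9],"rotation":[-22.8,0,0],"gripper":0.6},
    {"delta_pos":[-5,-13.4,42.9],"rotation":[-22.8,0,0],"gripper":0.6},
    {"delta_pos":[-5,-13.4,42.9],"rotation":[-22.8,0,0],"gripper":0.6},
  ],
)

```text
time_s: 5.72
eef_pos: [0.5075, -0.0909, 0.1584]
eef_rot: [[-0.003, 0.673, 0.74], [0.002, 0.74, -0.673], [-1.0, -0.001, -0.003]]
wrist_force: [1.0, 0.7, -3.5]
finger_gap: 0.0603
```

```bash
python3 -c "
from h import *
go(.526,-.2215,.16,47.7)"
```

```text
t5.72 pos [507.5 -90.9 158.4] yaw 47.7 F [ 1.   0.7 -3.5] T [ 0.05 -0.09 -0.01] gap 60.3 q [-0.4   0.37  1.64  0.    1.14 -1.24]
delta cm [-0.19 -8.42 10.16] rot [ 0.  -0.2  0.1] rows>= 4
```

>>> send_rows(
  targets=[
    {"delta_pos":[-0.2,-8.4,10.2],"rotation":[0,0,0],"gripper":0.6},
    {"delta_pos":[-0.2,-8.4,10.2],"rotation":[0,0,0],"gripper":0.6},
    {"delta_pos":[-0.2,-8.4,10.2],"rotation":[0,0,0],"gripper":0.6},
    {"delta_pos":[-0.2,-8.4,10.2],"rotation":[0,0,0],"gripper":0.6},
    {"delta_pos":[1.2,-8.4,10.2],"rotation":[0,0,0],"gripper":0.6},
    {"delta_pos":[2.3,-8.4,10.2],"rotation":[0,0,0],"gripper":0.6},
    {"delta_pos":[2.3,-8.4,10.2],"rotation":[0,0,0],"gripper":0.6},
    {"delta_pos":[2.3,-8.4,10.2],"rotation":[0,0,0],"gripper":0.6},
  ],
)

```text
time_s: 6.38
eef_pos: [0.5269, -0.2189, 0.1356]
eef_rot: [[-0.003, 0.672, 0.741], [0.002, 0.741, -0.672], [-1.0, -0.0, -0.003]]
wrist_force: [0.0, 0.6, -3.6]
finger_gap: 0.0604
```

```bash
python3 -c "
from h import *
go(.526,-.2215,.12,47.7)
a=save('top','t3');b=save('scene','s3')
cv2.imwrite('pics/c3.png',np.hstack([crop(a,280,160,80,80,5),crop(b,180,100,80,80,5)]))
go(.526,-.2215,.12,47.7)
"
```

```text
t6.38 pos [ 526.9 -218.9  135.6] yaw 47.8 F [ 0.   0.6 -3.6] T [ 0.01 -0.01 -0.02] gap 60.4 q [-0.6   0.51  1.49  0.    1.14 -1.43]
delta cm [ 1.56 -0.25  0.11] rot [ 0.1 -0.2  0. ] rows>= 1
t6.48 pos [ 527.6 -219.4  137.1] yaw 47.8 F [ 0.6 -0.3 -3.8] T [ 0.02  0.03 -0.03] gap 60.4 q [-0.6   0.51  1.49 -0.    1.14 -1.43]
delta cm [ 1.71 -0.27  0.02] rot [ 0.1 -0.   0. ] rows>= 1
```

View pics/c3.png

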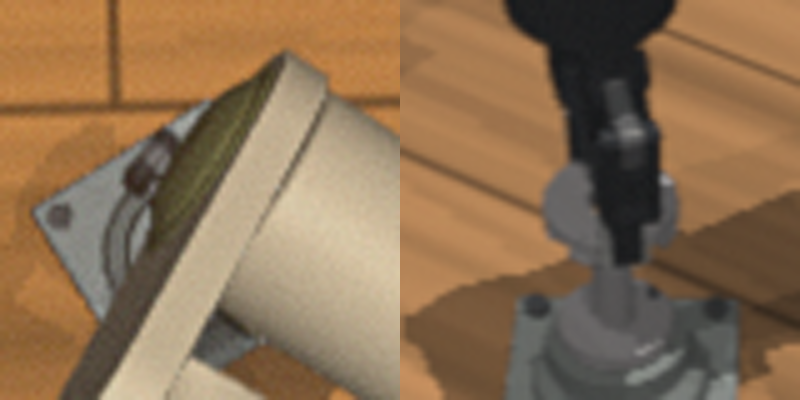

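```bash
python3 -c "
from h import *
b=cv2.imread('pics/s3.png')
x,y=.5275,-.2193
over('scene',b,195,115,60,75,9,x,y,[(.1465,.032,(0,0,255)),(.1305,.032,(255,0,0)),(.111,.006,(0,255,0)),(.064,.029,(0,255,0)),(.064,.010,(0,255,0))],'o3')"
```

View pics/o3.png

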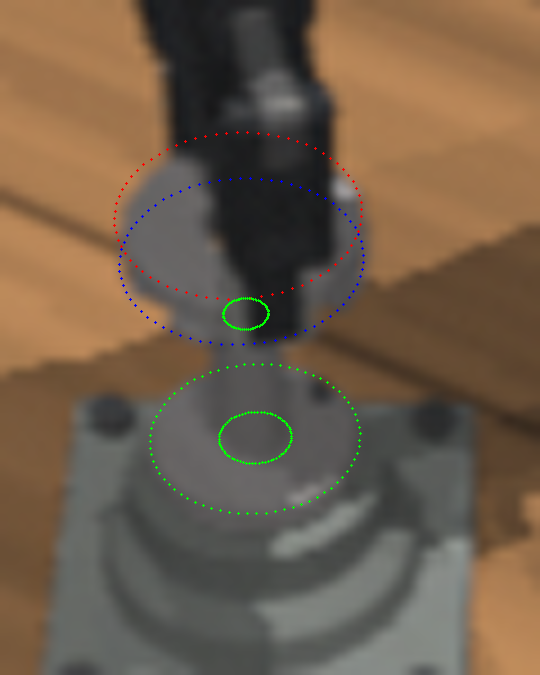

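>>> send_rows(
  targets=[
    {"delta_pos":[1.0,-0.12,0.04],"rotation":[0,0,0],"gripper":0.6},
    {"delta_pos":[1.5,-0.12,0.04],"rotation":[0,0,0],"gripper":0.6},
    {"delta_pos":[1.7,-0.12,0.04],"rotation":[0,0,0],"gripper":0.6},
    {"delta_pos":[1.9,-0.12,0.04],"rotation":[0,0,0],"gripper":0.6},
    {"delta_pos":[2.1,-0.12,0.04],"rotation":[0,0,0],"gripper":0.6},
    {"delta_pos":[2.3,-0.12,0.04],"rotation":[0,0,0],"gripper":0.6},
  ],
)

```text
time_s: 6.98
eef_pos: [0.5271, -0.2211, 0.1139]
eef_rot: [[0.0, 0.672, 0.74], [-0.0, 0.74, -0.672], [-1.0, 0.0, 0.0]]
wrist_force: [1.0, -0.8, -3.8]
finger_gap: 0.0604
```

```bash
python3 -c "
from h import *
st()"
```

```text
t6.98 pos [ 527.1 -221.1  113.9] yaw 47.7 F [ 1.  -0.8 -3.8] T [-0.01 -0.05  0.01] gap 60.4 q [-0.6   0.54  1.51  0.    1.09 -1.44]
```

>>> send_rows(
  targets=[
    {"delta_pos":[0.2,0,0],"rotation":[0,0,0],"gripper":0.6},
    {"delta_pos":[0.4,0,0],"rotation":[0,0,0],"gripper":0.6},
    {"delta_pos":[0.6,0,0],"rotation":[0,0,0],"gripper":0.6},
    {"delta_pos":[0.6,0,0],"rotation":[0,0,0],"gripper":0.6},
  ],
)

```text
time_s: 7.32
eef_pos: [0.5268, -0.2213, 0.1077]
eef_rot: [[-0.0, 0.672, 0.74], [-0.0, 0.74, -0.672], [-1.0, -0.001, -0.0]]
wrist_force: [-1.5, -4.1, -3.5]
finger_gap: 0.0603
```

>>> send_rows(
  targets=[
    {"delta_pos":[0.2,0,0],"rotation":[0,0,0],"gripper":0.6},
    {"delta_pos":[0.4,0,0],"rotation":[0,0,0],"gripper":0.6},
    {"delta_pos":[0.6,0,0],"rotation":[0,0,0],"gripper":0.6},
    {"delta_pos":[0.8,0,0],"rotation":[0,0,0],"gripper":0.6},
  ],
)

```text
time_s: 7.65
eef_pos: [0.5269, -0.2215, 0.1001]
eef_rot: [[-0.0, 0.672, 0.74], [-0.001, 0.74, -0.672], [-1.0, -0.001, 0.001]]
wrist_force: [-4.7, -4.0, 0.9]
finger_gap: 0.0605
```

>>> send_rows(
  targets=[
    {"delta_pos":[0.1,-0.08,0],"rotation":[0,0,0],"gripper":0.6},
    {"delta_pos":[0.3,-0.08,0],"rotation":[0,0,0],"gripper":0.6},
    {"delta_pos":[0.5,-0.08,0],"rotation":[0,0,0],"gripper":0.6},
    {"delta_pos":[0.6,-0.08,0],"rotation":[0,0,0],"gripper":0.6},
  ],
)

```text
time_s: 7.98
eef_pos: [0.5264, -0.2214, 0.0936]
eef_rot: [[-0.0, 0.672, 0.74], [0.001, 0.74, -0.672], [-1.0, 0.0, -0.0]]
wrist_force: [-0.3, -2.1, -2.8]
finger_gap: 0.0604
```

```bash
python3 -c "
from h import *
st()"
```

```text
t7.98 pos [ 526.4 -221.4   93.6] yaw 47.7 F [-0.3 -2.1 -2.8] T [-0.13  0.06  0.  ] gap 60.4 q [-0.6   0.56  1.53  0.    1.05 -1.44]
```

>>> send_rows(
  targets=[
    {"delta_pos":[0.3,-0.02,0.02],"rotation":[0,0,0],"gripper":0.6},
    {"delta_pos":[0.6,-0.02,0.02],"rotation":[0,0,0],"gripper":0.6},
    {"delta_pos":[0.9,-0.02,0.02],"rotation":[0,0,0],"gripper":0.6},
    {"delta_pos":[1.2,-0.02,0.02],"rotation":[0,0,0],"gripper":0.6},
  ],
)

```text
time_s: 8.32
eef_pos: [0.5264, -0.2217, 0.0816]
eef_rot: [[-0.0, 0.672, 0.74], [0.0, 0.74, -0.672], [-1.0, 0.0, -0.0]]
wrist_force: [-0.2, -0.1, -4.4]
finger_gap: 0.0606
```

>>> send_rows(
  targets=[
    {"delta_pos":[0.2,0,0],"rotation":[0,0,0],"gripper":0.6},
    {"delta_pos":[0.4,0,0],"rotation":[0,0,0],"gripper":0.6},
    {"delta_pos":[0.5,0,0],"rotation":[0,0,0],"gripper":0.6},
    {"delta_pos":[0.6,0,0],"rotation":[0,0,0],"gripper":0.6},
  ],
)

```text
time_s: 8.65
eef_pos: [0.5265, -0.2219, 0.0759]
eef_rot: [[0.0, 0.672, 0.74], [0.0, 0.74, -0.672], [-1.0, 0.0, 0.0]]
wrist_force: [0.1, -0.1, -3.2]
finger_gap: 0.0608
```

>>> send_rows(
  targets=[
    {"delta_pos":[0.1,0,0],"rotation":[0,0,0],"gripper":0.6},
    {"delta_pos":[0.15,0,0],"rotation":[0,0,0],"gripper":0.6},
  ],
)

```text
time_s: 8.82
eef_pos: [0.5265, -0.2219, 0.0744]
eef_rot: [[-0.0, 0.672, 0.74], [0.0, 0.74, -0.672], [-1.0, -0.0, -0.0]]
wrist_force: [-0.3, -0.8, -4.2]
finger_gap: 0.0605
```

>>> send_rows(
  targets=[
    {"delta_pos":[0.1,0,0],"rotation":[0,0,0],"gripper":0.6},
    {"delta_pos":[0.15,0,0],"rotation":[0,0,0],"gripper":0.6},
  ],
)

```text
time_s: 8.98
eef_pos: [0.5265, -0.2219, 0.073]
eef_rot: [[0.0, 0.672, 0.74], [0.0, 0.74, -0.672], [-1.0, 0.0, -0.0]]
wrist_force: [-0.5, -0.0, -4.4]
finger_gap: 0.0604
```

>>> send_rows(
  targets=[
    {"delta_pos":[0.1,0,0],"rotation":[0,0,0],"gripper":0.6},
    {"delta_pos":[0.15,0,0],"rotation":[0,0,0],"gripper":0.6},
  ],
)

```text
time_s: 9.15
eef_pos: [0.5265, -0.2219, 0.0714]
eef_rot: [[-0.0, 0.672, 0.74], [0.0, 0.74, -0.672], [-1.0, -0.0, -0.0]]
wrist_force: [0.4, 0.6, -3.8]
finger_gap: 0.0606
```

>>> send_rows(
  targets=[
    {"delta_pos":[0.1,0,0],"rotation":[0,0,0],"gripper":0.6},
    {"delta_pos":[0.15,0,0],"rotation":[0,0,0],"gripper":0.6},
  ],
)

```text
time_s: 9.32
eef_pos: [0.5265, -0.2219, 0.0705]
eef_rot: [[0.0, 0.672, 0.74], [-0.0, 0.74, -0.672], [-1.0, -0.0, 0.0]]
wrist_force: [-3.8, 2.0, 6.4]
finger_gap: 0.0607
```

The collar met firm contact at TCP z≈70.5 mm. That matches the fully seated height, since resting on the pin would be about 75. I'll release it and look.

>>> send_rows(
  targets=[
    {"delta_pos":[-0.05,0,0],"rotation":[0,0,0],"gripper":0.6},
    {"delta_pos":[-0.05,0,0],"rotation":[0,0,0],"gripper":0.8},
    {"delta_pos":[-0.05,0,0],"rotation":[0,0,0],"gripper":0.95},
    {"delta_pos":[-0.05,0,0],"rotation":[0,0,0],"gripper":0.95},
    {"delta_pos":[-3,0,0],"rotation":[0,0,0],"gripper":0.95},
    {"delta_pos":[-7,0,0],"rotation":[0,0,0],"gripper":0.95},
    {"delta_pos":[-11,0,0],"rotation":[0,0,0],"gripper":0.95},
    {"delta_pos":[-11,0,0],"rotation":[0,0,0],"gripper":0.95},
  ],
)

```text
time_s: 9.98
eef_pos: [0.529, -0.2235, 0.1881]
eef_rot: [[0.011, 0.672, 0.74], [-0.008, 0.74, -0.672], [-1.0, 0.002, 0.013]]
wrist_force: [0.6, -0.4, 0.3]
finger_gap: 0.0811
```

```bash
python3 -c "
from h import *
go(.477,.0538,.12,25)
b=save('scene','s4')
over('scene',b,190,120,66,75,9,.5275,-.2203,[(.080,.032,(0,0,255)),(.064,.032,(255,0,0))],'o4')
"
```

```text
t9.98 pos [ 529.  -223.5  188.1] yaw 47.8 F [ 0.6 -0.4  0.3] T [ 0.   -0.01 -0.01] gap 81.1 q [-0.6   0.46  1.43  0.    1.24 -1.44]
delta cm [  6.53  17.02 -22.58] rot [22.8  0.7 -0.3] rows>= 7
```

View pics/o4.png

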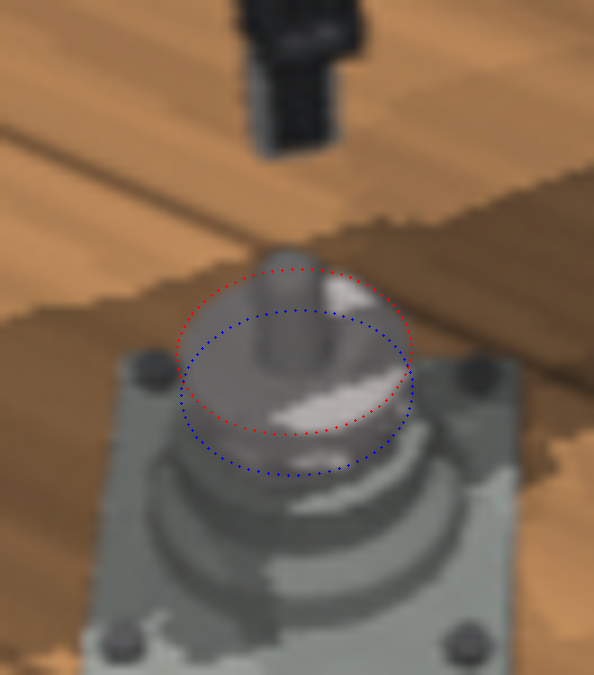

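>>> send_rows(
  targets=[
    {"delta_pos":[6.5,17,-22.6],"rotation":[22.8,0.7,-0.3],"gripper":0.85},
    {"delta_pos":[6.5,17,-22.6],"rotation":[22.8,0.7,-0.3],"gripper":0.85},
    {"delta_pos":[6.5,17,-22.6],"rotation":[22.8,0.7,-0.3],"gripper":0.85},
    {"delta_pos":[6.5,17,-22.6],"rotation":[22.8,0.7,-0.3],"gripper":0.85},
    {"delta_pos":[6.5,17,-22.6],"rotation":[22.8,0.7,-0.3],"gripper":0.85},
    {"delta_pos":[6.5,17,-22.6],"rotation":[22.8,0.7,-0.3],"gripper":0.85},
    {"delta_pos":[6.5,17,-22.6],"rotation":[22.8,0.7,-0.3],"gripper":0.85},
    {"delta_pos":[6.5,17,-22.6],"rotation":[22.8,0.7,-0.3],"gripper":0.85},
  ],
)

```text
time_s: 10.7
eef_pos: [0.4704, 0.0613, 0.1128]
eef_rot: [[-0.016, 0.904, 0.427], [0.008, 0.427, -0.904], [-1.0, -0.011, -0.015]]
wrist_force: [1.0, -0.2, -0.8]
finger_gap: 0.0727
```

```bash
python3 -c "
from h import *
imaging.grab_frame('top');go(.477,.0538,.015,25)"
```

```text
t10.75 pos [471.8  58.7 113.6] yaw 25.2 F [ 0.5 -0.8 -0.4] T [-0.03 -0.   -0.04] gap 72.7 q [-0.13  0.36  1.8   0.01  1.   -0.57]
delta cm [9.85 0.35 0.79] rot [ 0.2 -0.7  0.6] rows>= 3
```

>>> send_rows(
  targets=[
    {"delta_pos":[2,0.3,0.8],"rotation":[0.2,-0.7,0.6],"gripper":0.8},
    {"delta_pos":[5,0.3,0.8],"rotation":[0.2,-0.7,0.6],"gripper":0.8},
    {"delta_pos":[7,0.3,0.8],"rotation":[0.2,-0.7,0.6],"gripper":0.8},
    {"delta_pos":[7.5,0.3,0.8],"rotation":[0.2,-0.7,0.6],"gripper":0.8},
    {"delta_pos":[7.5,0.3,0.8],"rotation":[0.2,-0.7,0.6],"gripper":0.8},
    {"delta_pos":[7.5,0.3,0.8],"rotation":[0.2,-0.7,0.6],"gripper":0.8},
  ],
)

```text
time_s: 11.25
eef_pos: [0.4793, 0.0498, 0.0406]
eef_rot: [[0.004, 0.908, 0.418], [-0.0, 0.418, -0.908], [-1.0, 0.004, 0.002]]
wrist_force: [-0.1, -0.3, 0.1]
finger_gap: 0.0685
```

```bash
python3 -c "
from h import *
go(.477,.0538,.0115,25)"
```

```text
t11.25 pos [479.3  49.8  40.6] yaw 24.7 F [-0.1 -0.3  0.1] T [-0.03  0.    0.02] gap 68.5 q [-0.14  0.49  1.84  0.    0.81 -0.57]
delta cm [ 2.91 -0.06 -0.46] rot [-0.3  0.1 -0.2] rows>= 1
```

>>> send_rows(
  targets=[
    {"delta_pos":[0.5,-0.06,-0.46],"rotation":[-0.2,0.1,-0.2],"gripper":0.78},
    {"delta_pos":[1.5,-0.06,-0.46],"rotation":[-0.2,0.1,-0.2],"gripper":0.78},
    {"delta_pos":[2.2,-0.06,-0.46],"rotation":[-0.2,0.1,-0.2],"gripper":0.78},
    {"delta_pos":[2.9,-0.06,-0.46],"rotation":[-0.2,0.1,-0.2],"gripper":0.78},
    {"delta_pos":[2.9,-0.06,-0.46],"rotation":[-0.2,0.1,-0.2],"gripper":0.76},
  ],
)

```text
time_s: 11.67
eef_pos: [0.4756, 0.0544, 0.0095]
eef_rot: [[-0.003, 0.907, 0.422], [0.0, 0.422, -0.907], [-1.0, -0.002, -0.002]]
wrist_force: [0.3, -0.0, -0.2]
finger_gap: 0.0648
```

```bash
python3 -c "
from h import *
go(.477,.0538,.0115,25)"
```

```text
t11.67 pos [475.6  54.4   9.5] yaw 24.9 F [ 0.3 -0.  -0.2] T [-0.    0.05 -0.02] gap 64.8 q [-0.13  0.54  1.86  0.    0.74 -0.57]
delta cm [-0.2   0.1   0.12] rot [-0.1 -0.1  0.1] rows>= 1
```

>>> send_rows(
  targets=[
    {"delta_pos":[-0.2,0.1,0.1],"rotation":[0,0,0],"gripper":0.74},
    {"delta_pos":[-0.2,0.1,0.1],"rotation":[0,0,0],"gripper":0.6},
    {"delta_pos":[-0.2,0.1,0.1],"rotation":[0,0,0],"gripper":0.45},
    {"delta_pos":[-0.2,0.1,0.1],"rotation":[0,0,0],"gripper":0.45},
    {"delta_pos":[-0.2,0.1,0.1],"rotation":[0,0,0],"gripper":0.45},
    {"delta_pos":[-0.2,0.1,0.1],"rotation":[0,0,0],"gripper":0.45},
  ],
  newtons=60,
)

```text
time_s: 12.17
eef_pos: [0.4781, 0.0537, 0.0142]
eef_rot: [[0.0, 0.907, 0.422], [-0.0, 0.422, -0.907], [-1.0, 0.0, 0.0]]
wrist_force: [-4.2, -1.4, 11.8]
finger_gap: 0.0482
```

```bash
python3 -c "
from h import *
st()"
```

```text
t12.17 pos [478.1  53.7  14.2] yaw 25.0 F [-4.2 -1.4 11.8] T [-0.13  0.77  0.  ] gap 48.2 q [-0.13  0.54  1.86 -0.    0.75 -0.57]
```

>>> send_rows(
  targets=[
    {"delta_pos":[-0.3,0,0],"rotation":[0,0,0],"gripper":0.45},
    {"delta_pos":[-1,0,0],"rotation":[0,0,0],"gripper":0.45},
    {"delta_pos":[-4,0,0],"rotation":[0,0,0],"gripper":0.45},
    {"delta_pos":[-8,0,0],"rotation":[0,0,0],"gripper":0.45},
    {"delta_pos":[-12,0,0],"rotation":[0,0,0],"gripper":0.45},
    {"delta_pos":[-14,0,0],"rotation":[0,0,0],"gripper":0.45},
    {"delta_pos":[-14,0,0],"rotation":[0,0,0],"gripper":0.45},
  ],
)

```text
time_s: 12.75
eef_pos: [0.4798, 0.0537, 0.1578]
eef_rot: [[0.008, 0.907, 0.422], [-0.001, 0.422, -0.907], [-1.0, 0.007, 0.004]]
wrist_force: [1.2, -0.0, -1.3]
finger_gap: 0.048
```

```bash
python3 -c "
from h import *
st();imaging.grab_frame('top')
b=save('scene','s5')
o,y=st(); z=o['eef_pos'][2]; print(z)
over('scene',b,300,130,66,75,9,.4791,.0547,[(z,.026,(0,0,255)),(z-.014,.026,(255,0,0)),(z,.011,(0,0,255))],'o5')
go(.5265,-.2219,.16,25)
"
```

```text
t12.75 pos [479.8  53.7 157.8] yaw 25.0 F [ 1.2 -0.  -1.3] T [ 0.   -0.05  0.02] gap 48.0 q [-0.13  0.3   1.74  0.    1.09 -0.57]
t12.85 pos [477.6  53.9 153. ] yaw 24.9 F [ 0.4 -0.2 -2.6] T [0.03 0.04 0.03] gap 48.2 q [-0.13  0.31  1.75  0.    1.09 -0.57]
0.15301298702284583
t12.85 pos [477.6  53.9 153. ] yaw 24.9 F [ 0.4 -0.2 -2.6] T [0.03 0.04 0.03] gap 48.2 q [-0.13  0.31  1.75  0.    1.09 -0.57]
delta cm [-0.7  -7.2  27.07] rot [-0.1 -0.  -0. ] rows>= 7
```

View pics/o5.png

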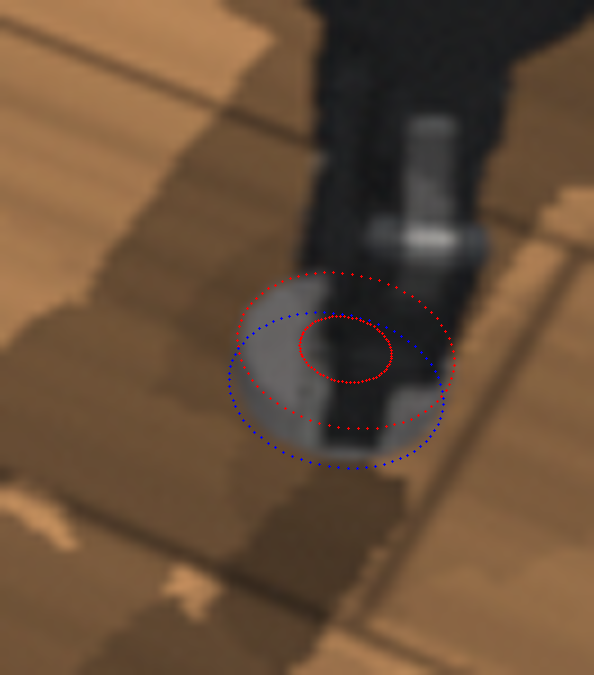

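>>> send_rows(
  targets=[
    {"delta_pos":[-0.7,-7.2,27.1],"rotation":[0,0,0],"gripper":0.45},
    {"delta_pos":[-0.7,-7.2,27.1],"rotation":[0,0,0],"gripper":0.45},
    {"delta_pos":[-0.7,-7.2,27.1],"rotation":[0,0,0],"gripper":0.45},
    {"delta_pos":[-0.7,-7.2,27.1],"rotation":[0,0,0],"gripper":0.45},
    {"delta_pos":[-0.7,-7.2,27.1],"rotation":[0,0,0],"gripper":0.45},
    {"delta_pos":[-0.7,-7.2,27.1],"rotation":[0,0,0],"gripper":0.45},
    {"delta_pos":[-0.7,-7.2,27.1],"rotation":[0,0,0],"gripper":0.45},
    {"delta_pos":[-0.7,-7.2,27.1],"rotation":[0,0,0],"gripper":0.45},
  ],
)

```text
time_s: 13.52
eef_pos: [0.5263, -0.2273, 0.1574]
eef_rot: [[-0.003, 0.909, 0.417], [0.0, 0.417, -0.909], [-1.0, -0.002, -0.001]]
wrist_force: [0.5, -0.1, -1.7]
finger_gap: 0.0483
```

```bash
python3 -c "
from h import *
b=save('scene','s6');imaging.grab_frame('top')
go(.5265,-.2219,.13,25)
"
```

```text
t13.62 pos [ 525.9 -222.6  157.5] yaw 24.8 F [-0.9  0.3 -2.8] T [ 0.06  0.01 -0.02] gap 48.1 q [-0.61  0.49  1.46 -0.    1.19 -1.04]
delta cm [ 2.75  0.09 -0.03] rot [-0.2 -0.2  0.1] rows>= 1
```

>>> send_rows(
  targets=[
    {"delta_pos":[1,0.05,0],"rotation":[0,0,0],"gripper":0.45},
    {"delta_pos":[2,0.05,0],"rotation":[0,0,0],"gripper":0.45},
    {"delta_pos":[2.7,0.05,0],"rotation":[0,0,0],"gripper":0.45},
    {"delta_pos":[2.7,0.05,0],"rotation":[0,0,0],"gripper":0.45},
    {"delta_pos":[2.7,0.05,0],"rotation":[0,0,0],"gripper":0.45},
  ],
)

```text
time_s: 14.03
eef_pos: [0.5271, -0.2213, 0.1322]
eef_rot: [[-0.002, 0.906, 0.423], [0.001, 0.423, -0.906], [-1.0, -0.001, -0.002]]
wrist_force: [0.6, 0.3, -2.0]
finger_gap: 0.048
```

```bash
python3 -c "
from h import *
go(.5265,-.2219,.12,25)
"
```

```text
t14.03 pos [ 527.1 -221.3  132.2] yaw 25.0 F [ 0.6  0.3 -2. ] T [0.08 0.   0.04] gap 48.0 q [-0.6   0.52  1.49 -0.    1.14 -1.04]
delta cm [ 1.22 -0.07  0.03] rot [-0.  -0.1  0.1] rows>= 1
```

>>> send_rows(
  targets=[
    {"delta_pos":[0.4,-0.07,0.03],"rotation":[0,0,0],"gripper":0.45},
    {"delta_pos":[0.7,-0.07,0.03],"rotation":[0,0,0],"gripper":0.45},
    {"delta_pos":[0.9,-0.07,0.03],"rotation":[0,0,0],"gripper":0.45},
    {"delta_pos":[1.1,-0.07,0.03],"rotation":[0,0,0],"gripper":0.45},
    {"delta_pos":[1.2,-0.07,0.03],"rotation":[0,0,0],"gripper":0.45},
  ],
)

```text
time_s: 14.45
eef_pos: [0.5266, -0.2226, 0.1206]
eef_rot: [[-0.001, 0.907, 0.422], [0.0, 0.422, -0.907], [-1.0, -0.001, -0.001]]
wrist_force: [0.1, -0.2, -1.6]
finger_gap: 0.0481
```

>>> send_rows(
  targets=[
    {"delta_pos":[0.2,0,0],"rotation":[0,0,0],"gripper":0.45},
    {"delta_pos":[0.4,0,0],"rotation":[0,0,0],"gripper":0.45},
    {"delta_pos":[0.6,0,0],"rotation":[0,0,0],"gripper":0.45},
  ],
)

```text
time_s: 14.7
eef_pos: [0.5266, -0.2226, 0.1147]
eef_rot: [[-0.001, 0.907, 0.422], [0.0, 0.422, -0.907], [-1.0, -0.001, -0.0]]
wrist_force: [-0.9, -0.6, -1.5]
finger_gap: 0.0482
```

>>> send_rows(
  targets=[
    {"delta_pos":[0.2,0,0],"rotation":[0,0,0],"gripper":0.45},
    {"delta_pos":[0.4,0,0],"rotation":[0,0,0],"gripper":0.45},
    {"delta_pos":[0.6,0,0],"rotation":[0,0,0],"gripper":0.45},
  ],
)

```text
time_s: 14.95
eef_pos: [0.5266, -0.2226, 0.1086]
eef_rot: [[-0.001, 0.907, 0.422], [0.0, 0.422, -0.907], [-1.0, -0.001, -0.001]]
wrist_force: [-1.4, 1.1, -1.1]
finger_gap: 0.0482
```

>>> send_rows(
  targets=[
    {"delta_pos":[0.3,0,0],"rotation":[0,0,0],"gripper":0.45},
    {"delta_pos":[0.6,0,0],"rotation":[0,0,0],"gripper":0.45},
    {"delta_pos":[0.9,0,0],"rotation":[0,0,0],"gripper":0.45},
    {"delta_pos":[1.2,0,0],"rotation":[0,0,0],"gripper":0.45},
  ],
)

```text
time_s: 15.28
eef_pos: [0.5266, -0.2226, 0.0964]
eef_rot: [[-0.001, 0.907, 0.422], [0.0, 0.422, -0.907], [-1.0, -0.001, -0.001]]
wrist_force: [-0.9, -0.5, -1.1]
finger_gap: 0.0481
```

>>> send_rows(
  targets=[
    {"delta_pos":[0.1,0,0],"rotation":[0,0,0],"gripper":0.45},
    {"delta_pos":[0.15,0,0],"rotation":[0,0,0],"gripper":0.45},
  ],
)

```text
time_s: 15.45
eef_pos: [0.5266, -0.2225, 0.095]
eef_rot: [[-0.001, 0.907, 0.422], [0.0, 0.422, -0.907], [-1.0, -0.001, -0.001]]
wrist_force: [-2.5, 0.3, -1.3]
finger_gap: 0.0478
```

>>> send_rows(
  targets=[
    {"delta_pos":[0.1,0,0],"rotation":[0,0,0],"gripper":0.45},
    {"delta_pos":[0.1,0,0],"rotation":[0,0,0],"gripper":0.45},
  ],
)

```text
time_s: 15.62
eef_pos: [0.5267, -0.2226, 0.0944]
eef_rot: [[-0.001, 0.907, 0.422], [0.0, 0.422, -0.907], [-1.0, -0.001, -0.0]]
wrist_force: [-2.1, 0.5, -0.2]
finger_gap: 0.0487
```

>>> send_rows(
  targets=[
    {"delta_pos":[0.08,0,0],"rotation":[0,0,0],"gripper":0.45},
    {"delta_pos":[0.08,0,0],"rotation":[0,0,0],"gripper":0.45},
  ],
)

```text
time_s: 15.78
eef_pos: [0.5267, -0.2226, 0.0943]
eef_rot: [[-0.001, 0.907, 0.422], [-0.0, 0.422, -0.907], [-1.0, -0.001, -0.0]]
wrist_force: [-5.5, 1.7, 6.8]
finger_gap: 0.048
```

>>> send_rows(
  targets=[
    {"delta_pos":[-0.05,0,0],"rotation":[0,0,0],"gripper":0.45},
    {"delta_pos":[-0.1,0,0],"rotation":[0,0,0],"gripper":0.6},
    {"delta_pos":[-0.1,0,0],"rotation":[0,0,0],"gripper":0.75},
    {"delta_pos":[-0.1,0,0],"rotation":[0,0,0],"gripper":0.75},
    {"delta_pos":[-3,0,0],"rotation":[0,0,0],"gripper":0.75},
    {"delta_pos":[-6,0,0],"rotation":[0,0,0],"gripper":0.75},
    {"delta_pos":[-9,0,0],"rotation":[0,0,0],"gripper":0.75},
    {"delta_pos":[-9,0,0],"rotation":[0,0,0],"gripper":0.75},
  ],
)

```text
time_s: 16.45
eef_pos: [0.5289, -0.2239, 0.1897]
eef_rot: [[0.008, 0.907, 0.422], [-0.006, 0.422, -0.907], [-1.0, 0.005, 0.009]]
wrist_force: [-0.1, -0.5, 1.4]
finger_gap: 0.064
```

```bash
python3 -c "
from h import *
b=save('scene','s7');b=save('scene','s8')
over('scene',b,190,120,66,75,9,.5275,-.2210,[(.094,.026,(0,0,255)),(.080,.026,(255,0,0)),(.080,.032,(0,255,0))],'o7')
go(.6005,.106,.15,30)
"
```

```text
t16.55 pos [ 527.2 -222.8  184.4] yaw 25.0 F [-0.8  0.2 -1.1] T [ 0.01 -0.01  0.  ] gap 63.7 q [-0.6   0.46  1.43 -0.    1.25 -1.04]
delta cm [  3.41  20.51 -26.73] rot [-5.   0.1 -0.1] rows>= 9
```

View pics/o7.png

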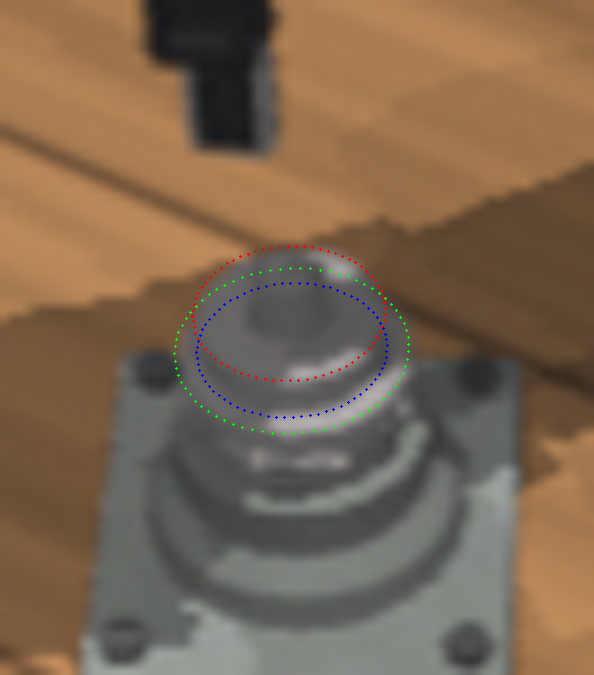

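>>> send_rows(
  targets=[
    {"delta_pos":[3.4,20.5,-26.7],"rotation":[-5,0,0],"gripper":0.68},
    {"delta_pos":[3.4,20.5,-26.7],"rotation":[-5,0,0],"gripper":0.68},
    {"delta_pos":[3.4,20.5,-26.7],"rotation":[-5,0,0],"gripper":0.68},
    {"delta_pos":[3.4,20.5,-26.7],"rotation":[-5,0,0],"gripper":0.68},
    {"delta_pos":[3.4,20.5,-26.7],"rotation":[-5,0,0],"gripper":0.68},
    {"delta_pos":[3.4,20.5,-26.7],"rotation":[-5,0,0],"gripper":0.68},
    {"delta_pos":[3.4,20.5,-26.7],"rotation":[-5,0,0],"gripper":0.68},
    {"delta_pos":[3.4,20.5,-26.7],"rotation":[-5,0,0],"gripper":0.68},
  ],
)

```text
time_s: 17.22
eef_pos: [0.5985, 0.1033, 0.1483]
eef_rot: [[-0.003, 0.866, 0.499], [0.0, 0.499, -0.866], [-1.0, -0.002, -0.002]]
wrist_force: [0.9, -1.1, 0.3]
finger_gap: 0.0582
```

>>> send_rows(
  targets=[
    {"delta_pos":[0,0,0],"rotation":[0,0,0],"gripper":0.65},
    {"delta_pos":[0,0,0],"rotation":[0,0,0],"gripper":0.65},
  ],
)

```text
time_s: 17.38
eef_pos: [0.5983, 0.1031, 0.148]
eef_rot: [[-0.003, 0.865, 0.502], [0.0, 0.502, -0.865], [-1.0, -0.003, -0.002]]
wrist_force: [0.3, -0.9, -1.2]
finger_gap: 0.0555
```

```bash
python3 -c "
from h import *
go(.6005,.106,.04,30)
"
```

```text
t17.38 pos [598.3 103.1 148. ] yaw 30.1 F [ 0.3 -0.9 -1.2] T [0.02 0.01 0.02] gap 55.5 q [-0.02  0.57  1.35  0.    1.22 -0.55]
delta cm [10.8   0.37 -0.12] rot [ 0.1 -0.1  0.2] rows>= 3
```

>>> send_rows(
  targets=[
    {"delta_pos":[4,0.37,-0.12],"rotation":[0,-0.1,0.2],"gripper":0.65},
    {"delta_pos":[8,0.37,-0.12],"rotation":[0,-0.1,0.2],"gripper":0.65},
    {"delta_pos":[10.8,0.37,-0.12],"rotation":[0,-0.1,0.2],"gripper":0.65},
    {"delta_pos":[10.8,0.37,-0.12],"rotation":[0,-0.1,0.2],"gripper":0.65},
    {"delta_pos":[10.8,0.37,-0.12],"rotation":[0,-0.1,0.2],"gripper":0.65},
    {"delta_pos":[10.8,0.37,-0.12],"rotation":[0,-0.1,0.2],"gripper":0.65},
  ],
)

```text
time_s: 17.88
eef_pos: [0.6025, 0.1033, 0.0439]
eef_rot: [[0.006, 0.867, 0.498], [0.0, 0.498, -0.867], [-1.0, 0.005, 0.003]]
wrist_force: [-0.7, -0.4, 0.2]
finger_gap: 0.0555
```

```bash
python3 -c "
from h import *
go(.6005,.106,.011,30)
b=save('scene','s9')
over('scene',b,300,200,60,75,9,.6016,.1067,[(.012,.02,(0,0,255)),(.0,.02,(255,0,0))],'o9')
"
```

```text
t17.88 pos [602.5 103.3  43.9] yaw 29.9 F [-0.7 -0.4  0.2] T [ 0.   -0.   -0.06] gap 55.5 q [-0.02  0.7   1.43  0.    1.   -0.54]
delta cm [ 3.29 -0.06 -0.34] rot [-0.1  0.2 -0.3] rows>= 1
```

View pics/o9.png

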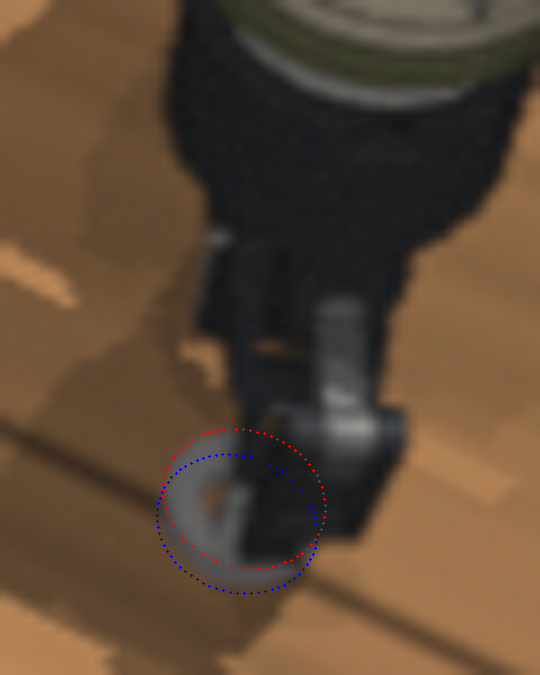

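>>> send_rows(
  targets=[
    {"delta_pos":[1,0,0],"rotation":[0,0,0],"gripper":0.65},
    {"delta_pos":[1.8,0,0],"rotation":[0,0,0],"gripper":0.65},
    {"delta_pos":[2.4,0,0],"rotation":[0,0,0],"gripper":0.65},
    {"delta_pos":[2.7,0,0],"rotation":[0,0,0],"gripper":0.65},
    {"delta_pos":[2.7,0,0],"rotation":[0,0,0],"gripper":0.65},
    {"delta_pos":[2.7,0,0],"rotation":[0,0,0],"gripper":0.65},
  ],
)

```text
time_s: 18.43
eef_pos: [0.6015, 0.104, 0.0149]
eef_rot: [[0.003, 0.866, 0.499], [0.0, 0.499, -0.866], [-1.0, 0.003, 0.001]]
wrist_force: [-0.3, -0.0, -0.4]
finger_gap: 0.0556
```

```bash
python3 -c "
from h import *
go(.6005,.106,.012,30)
"
```

```text
t18.43 pos [601.5 104.   14.9] yaw 29.9 F [-0.3 -0.  -0.4] T [ 0.02 -0.04 -0.  ] gap 55.6 q [-0.02  0.74  1.45  0.    0.95 -0.54]
delta cm [ 0.29  0.01 -0.22] rot [-0.1  0.1 -0.2] rows>= 1
```

>>> send_rows(
  targets=[
    {"delta_pos":[0.25,0,-0.2],"rotation":[0,0.1,-0.1],"gripper":0.6},
    {"delta_pos":[0.25,0,-0.2],"rotation":[0,0.1,-0.1],"gripper":0.5},
    {"delta_pos":[0.25,0,-0.2],"rotation":[0,0.1,-0.1],"gripper":0.3},
    {"delta_pos":[0.25,0,-0.2],"rotation":[0,0.1,-0.1],"gripper":0.3},
    {"delta_pos":[0.25,0,-0.2],"rotation":[0,0.1,-0.1],"gripper":0.3},
    {"delta_pos":[0.25,0,-0.2],"rotation":[0,0.1,-0.1],"gripper":0.3},
  ],
  newtons=50,
)

```text
time_s: 18.93
eef_pos: [0.6007, 0.1059, 0.0129]
eef_rot: [[0.001, 0.866, 0.499], [0.001, 0.499, -0.866], [-1.0, 0.002, -0.0]]
wrist_force: [-1.2, 0.8, 4.6]
finger_gap: 0.0366
```

```bash
python3 -c "
from h import *
st()
"
```

```text
t18.93 pos [600.7 105.9  12.9] yaw 29.9 F [-1.2  0.8  4.6] T [0.17 0.19 0.  ] gap 36.6 q [-0.02  0.75  1.45  0.    0.95 -0.54]
```

Gripped (gap 36.6, same offset of about 4 mm as the others). I'll lift it: the ring bottom is at TCP−12.9, so the seated TCP z should be about 107.

>>> send_rows(
  targets=[
    {"delta_pos":[-0.3,0,0],"rotation":[0,0,0],"gripper":0.3},
    {"delta_pos":[-1,0,0],"rotation":[0,0,0],"gripper":0.3},
    {"delta_pos":[-4,0,0],"rotation":[0,0,0],"gripper":0.3},
    {"delta_pos":[-8,0,0],"rotation":[0,0,0],"gripper":0.3},
    {"delta_pos":[-12,0,0],"rotation":[0,0,0],"gripper":0.3},
    {"delta_pos":[-15,0,0],"rotation":[0,0,0],"gripper":0.3},
    {"delta_pos":[-15,0,0],"rotation":[0,0,0],"gripper":0.3},
    {"delta_pos":[-15,0,0],"rotation":[0,0,0],"gripper":0.3},
  ],
)

```text
time_s: 19.6
eef_pos: [0.6009, 0.1055, 0.1643]
eef_rot: [[0.004, 0.866, 0.499], [0.001, 0.499, -0.867], [-1.0, 0.004, 0.001]]
wrist_force: [-0.4, 0.7, -1.4]
finger_gap: 0.0369
```

```bash
python3 -c "
from h import *
go(.5265,-.2223,.165,30)
b=save('scene','s10')
cv2.imwrite('pics/c10.png',crop(b,280,130,80,80,7))
"
```

```text
t19.60 pos [600.9 105.5 164.3] yaw 29.9 F [-0.4  0.7 -1.4] T [-0.05  0.06 -0.02] gap 36.9 q [-0.02  0.56  1.33  0.    1.25 -0.54]
delta cm [ -0.12 -22.81  24.69] rot [-0.1  0.1 -0.2] rows>= 9
```

View pics/c10.png

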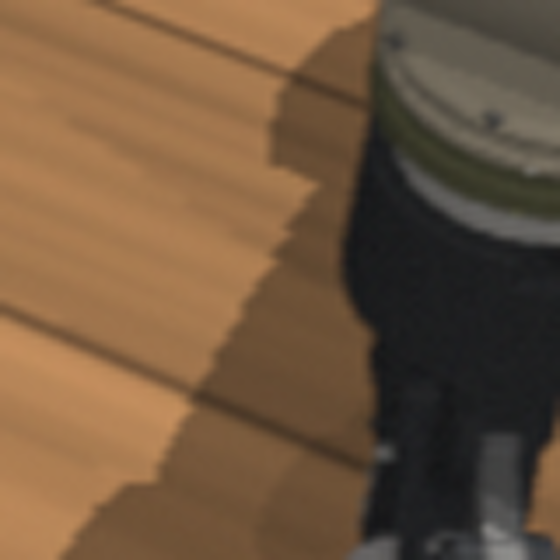

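The crop shows only the gripper, with a ring edge at its lower border. The force and gap confirm the hold, so I'll move over the arbor.

>>> send_rows(
  targets=[
    {"delta_pos":[-0.1,-22.8,24.7],"rotation":[0,0,-0.1],"gripper":0.3},
    {"delta_pos":[-0.1,-22.8,24.7],"rotation":[0,0,-0.1],"gripper":0.3},
    {"delta_pos":[-0.1,-22.8,24.7],"rotation":[0,0,-0.1],"gripper":0.3},
    {"delta_pos":[-0.1,-22.8,24.7],"rotation":[0,0,-0.1],"gripper":0.3},
    {"delta_pos":[-0.1,-22.8,24.7],"rotation":[0,0,-0.1],"gripper":0.3},
    {"delta_pos":[-0.1,-22.8,24.7],"rotation":[0,0,-0.1],"gripper":0.3},
    {"delta_pos":[-0.1,-22.8,24.7],"rotation":[0,0,-0.1],"gripper":0.3},
    {"delta_pos":[-0.1,-22.8,24.7],"rotation":[0,0,-0.1],"gripper":0.3},
  ],
)

```text
time_s: 20.32
eef_pos: [0.5253, -0.221, 0.1614]
eef_rot: [[-0.003, 0.867, 0.499], [0.002, 0.499, -0.867], [-1.0, -0.002, -0.003]]
wrist_force: [1.0, -0.5, -1.2]
finger_gap: 0.037
```

>>> send_rows(
  targets=[
    {"delta_pos":[0,0,0],"rotation":[0,0,0],"gripper":0.3},
    {"delta_pos":[0,0,0],"rotation":[0,0,0],"gripper":0.3},
  ],
)

```text
time_s: 20.48
eef_pos: [0.5255, -0.221, 0.1613]
eef_rot: [[-0.003, 0.868, 0.496], [0.002, 0.496, -0.868], [-1.0, -0.002, -0.003]]
wrist_force: [1.0, 0.6, -1.9]
finger_gap: 0.0368
```

```bash
python3 -c "
from h import *
go(.5265,-.2223,.14,30)
"
```

```text
t20.48 pos [ 525.5 -221.   161.3] yaw 29.7 F [ 1.   0.6 -1.9] T [-0.03  0.01  0.03] gap 36.8 q [-0.6   0.48  1.46 -0.    1.2  -1.12]
delta cm [2.13 0.03 0.17] rot [-0.3 -0.2  0.1] rows>= 1
```

>>> send_rows(
  targets=[
    {"delta_pos":[1,0.03,0.17],"rotation":[-0.2,-0.2,0.1],"gripper":0.3},
    {"delta_pos":[1.8,0.03,0.17],"rotation":[-0.2,-0.2,0.1],"gripper":0.3},
    {"delta_pos":[2.1,0.03,0.17],"rotation":[-0.2,-0.2,0.1],"gripper":0.3},
    {"delta_pos":[2.1,0.03,0.17],"rotation":[-0.2,-0.2,0.1],"gripper":0.3},
    {"delta_pos":[2.1,0.03,0.17],"rotation":[-0.2,-0.2,0.1],"gripper":0.3},
  ],
)

```text
time_s: 20.9
eef_pos: [0.5279, -0.2201, 0.1419]
eef_rot: [[0.002, 0.864, 0.503], [-0.001, 0.503, -0.864], [-1.0, 0.001, 0.002]]
wrist_force: [0.3, -0.9, 0.1]
finger_gap: 0.0365
```

```bash
python3 -c "
from h import *
go(.5265,-.2223,.12,30)
"
```

```text
t20.90 pos [ 527.9 -220.1  141.9] yaw 30.2 F [ 0.3 -0.9  0.1] T [-0.01 -0.02 -0.04] gap 36.5 q [-0.6   0.5   1.48 -0.    1.15 -1.13]
delta cm [ 2.19 -0.24  0.11] rot [ 0.2  0.1 -0.1] rows>= 1
```

>>> send_rows(
  targets=[
    {"delta_pos":[0.5,0,0],"rotation":[0,0,0],"gripper":0.3},
    {"delta_pos":[0.9,0,0],"rotation":[0,0,0],"gripper":0.3},
    {"delta_pos":[0.9,0,0],"rotation":[0,0,0],"gripper":0.3},
    {"delta_pos":[0.9,0,0],"rotation":[0,0,0],"gripper":0.3},
    {"delta_pos":[0.9,0,0],"rotation":[0,0,0],"gripper":0.3},
  ],
)

```text
time_s: 21.32
eef_pos: [0.5279, -0.2209, 0.1332]
eef_rot: [[0.003, 0.865, 0.502], [-0.002, 0.502, -0.865], [-1.0, 0.001, 0.003]]
wrist_force: [0.6, -0.6, -0.9]
finger_gap: 0.037
```

```bash
python3 -c "
from h import *
go(.5265,-.2223,.12,30)
"
```

```text
t21.32 pos [ 527.9 -220.9  133.2] yaw 30.1 F [ 0.6 -0.6 -0.9] T [0.   0.03 0.03] gap 37.0 q [-0.6   0.51  1.49 -0.    1.13 -1.13]
delta cm [ 1.32 -0.2   0.05] rot [ 0.1  0.2 -0.1] rows>= 1
```

>>> send_rows(
  targets=[
    {"delta_pos":[0.3,-0.16,0.05],"rotation":[0,0.1,-0.1],"gripper":0.3},
    {"delta_pos":[0.6,-0.16,0.05],"rotation":[0,0.1,-0.1],"gripper":0.3},
    {"delta_pos":[0.6,-0.16,0.05],"rotation":[0,0.1,-0.1],"gripper":0.3},
    {"delta_pos":[0.6,-0.16,0.05],"rotation":[0,0.1,-0.1],"gripper":0.3},
  ],
)

```text
time_s: 21.65
eef_pos: [0.5267, -0.2221, 0.1269]
eef_rot: [[-0.0, 0.865, 0.502], [-0.001, 0.502, -0.865], [-1.0, -0.001, 0.001]]
wrist_force: [-0.3, -0.9, -0.8]
finger_gap: 0.0368
```

>>> send_rows(
  targets=[
    {"delta_pos":[0.2,0,0],"rotation":[0,0,0],"gripper":0.3},
    {"delta_pos":[0.4,0,0],"rotation":[0,0,0],"gripper":0.3},
    {"delta_pos":[0.6,0,0],"rotation":[0,0,0],"gripper":0.3},
  ],
)

```text
time_s: 21.9
eef_pos: [0.5268, -0.2221, 0.1209]
eef_rot: [[0.0, 0.865, 0.502], [-0.001, 0.502, -0.865], [-1.0, -0.0, 0.001]]
wrist_force: [-0.1, -0.0, -0.1]
finger_gap: 0.0366
```

>>> send_rows(
  targets=[
    {"delta_pos":[0.2,0,0],"rotation":[0,0,0],"gripper":0.3},
    {"delta_pos":[0.4,0,0],"rotation":[0,0,0],"gripper":0.3},
  ],
)

```text
time_s: 22.07
eef_pos: [0.5266, -0.2221, 0.1169]
eef_rot: [[-0.0, 0.865, 0.502], [-0.001, 0.502, -0.865], [-1.0, -0.001, 0.001]]
wrist_force: [-1.4, 0.3, -0.4]
finger_gap: 0.0368
```

Threaded. Expected seating is at TCP z≈107.

>>> send_rows(
  targets=[
    {"delta_pos":[0.2,0,0],"rotation":[0,0,0],"gripper":0.3},
    {"delta_pos":[0.4,0,0],"rotation":[0,0,0],"gripper":0.3},
    {"delta_pos":[0.6,0,0],"rotation":[0,0,0],"gripper":0.3},
    {"delta_pos":[0.75,0,0],"rotation":[0,0,0],"gripper":0.3},
  ],
)

```text
time_s: 22.4
eef_pos: [0.5265, -0.2221, 0.1094]
eef_rot: [[-0.0, 0.865, 0.502], [-0.001, 0.502, -0.865], [-1.0, -0.001, 0.001]]
wrist_force: [-3.6, 0.1, 1.4]
finger_gap: 0.0371
```

>>> send_rows(
  targets=[
    {"delta_pos":[0.1,0,0],"rotation":[0,0,0],"gripper":0.3},
    {"delta_pos":[0.15,0,0],"rotation":[0,0,0],"gripper":0.3},
  ],
)

```text
time_s: 22.57
eef_pos: [0.5266, -0.2221, 0.108]
eef_rot: [[-0.0, 0.865, 0.502], [-0.001, 0.502, -0.865], [-1.0, -0.001, 0.001]]
wrist_force: [-4.8, 0.8, 1.7]
finger_gap: 0.0364
```

>>> send_rows(
  targets=[
    {"delta_pos":[0.1,0,0],"rotation":[0,0,0],"gripper":0.3},
    {"delta_pos":[0.1,0,0],"rotation":[0,0,0],"gripper":0.3},
  ],
)

```text
time_s: 22.73
eef_pos: [0.5266, -0.2221, 0.107]
eef_rot: [[-0.0, 0.865, 0.502], [-0.001, 0.502, -0.865], [-1.0, -0.001, 0.001]]
wrist_force: [-5.6, 0.2, 1.5]
finger_gap: 0.0368
```

>>> send_rows(
  targets=[
    {"delta_pos":[0.05,-0.04,-0.02],"rotation":[0,0,0],"gripper":0.3},
    {"delta_pos":[0.1,-0.04,-0.02],"rotation":[0,0,0],"gripper":0.3},
  ],
)

```text
time_s: 22.9
eef_pos: [0.5266, -0.2221, 0.1068]
eef_rot: [[0.001, 0.865, 0.502], [-0.002, 0.502, -0.865], [-1.0, 0.0, 0.002]]
wrist_force: [-6.0, 2.8, 10.9]
finger_gap: 0.0367
```

>>> send_rows(
  targets=[
    {"delta_pos":[0.05,0,0],"rotation":[0,0,0],"gripper":0.3},
    {"delta_pos":[0.1,0,0],"rotation":[0,0,0],"gripper":0.3},
  ],
)

```text
time_s: 23.07
eef_pos: [0.5266, -0.2222, 0.1067]
eef_rot: [[0.001, 0.865, 0.502], [-0.002, 0.502, -0.865], [-1.0, 0.0, 0.002]]
wrist_force: [-9.7, 4.2, 18.7]
finger_gap: 0.0366
```

Firm contact at 106.7 mm, about where I expected (107). I'll ease off, release and withdraw.

>>> send_rows(
  targets=[
    {"delta_pos":[-0.15,0,0],"rotation":[0,0,0],"gripper":0.3},
    {"delta_pos":[-0.2,0,0],"rotation":[0,0,0],"gripper":0.5},
    {"delta_pos":[-0.2,0,0],"rotation":[0,0,0],"gripper":0.7},
    {"delta_pos":[-0.2,0,0],"rotation":[0,0,0],"gripper":0.75},
    {"delta_pos":[-1.2,0,0],"rotation":[0,0,0],"gripper":0.75},
    {"delta_pos":[-4,0,0],"rotation":[0,0,0],"gripper":0.75},
    {"delta_pos":[-8,0,0],"rotation":[0,0,0],"gripper":0.75},
    {"delta_pos":[-12,0,0],"rotation":[0,0,0],"gripper":0.75},
  ],
)

```text
time_s: 23.73
eef_pos: [0.526, -0.2217, 0.2269]
eef_rot: [[-0.0, 0.865, 0.502], [-0.001, 0.502, -0.865], [-1.0, -0.001, 0.0]]
wrist_force: [-0.3, 0.0, 0.4]
finger_gap: 0.0639
```

>>> send_rows(
  targets=[
    {"delta_pos":[-2,8,-16],"rotation":[0,0,0],"gripper":0.75},
    {"delta_pos":[-2,8,-16],"rotation":[0,0,0],"gripper":0.75},
    {"delta_pos":[-2,8,-16],"rotation":[0,0,0],"gripper":0.75},
    {"delta_pos":[-2,8,-16],"rotation":[0,0,0],"gripper":0.75},
    {"delta_pos":[-2,8,-16],"rotation":[0,0,0],"gripper":0.75},
    {"delta_pos":[-2,8,-16],"rotation":[0,0,0],"gripper":0.75},
  ],
)

```text
time_s: 24.23
eef_pos: [0.5152, -0.0407, 0.2462]
eef_rot: [[0.002, 0.863, 0.506], [-0.002, 0.506, -0.863], [-1.0, 0.001, 0.002]]
wrist_force: [0.3, -0.0, -0.0]
finger_gap: 0.0638
```

```bash
python3 -c "
from h import *
st()
a=save('top','t11');b=save('scene','s11')
over('scene',b,190,125,66,70,9,.5275,-.2210,[(.106,.020,(0,0,255)),(.094,.020,(255,0,0)),(.080,.032,(0,255,0))],'o11')
over('top',a,282,176,72,68,8,.5260,-.2228,[(.106,.020,(0,0,255)),(.094,.026,(255,0,0)),(.080,.032,(0,255,0))],'p11')
cv2.imwrite('pics/c11.png',np.hstack([crop(b,190,125,66,70,6),crop(a,285,176,66,70,6)]))
"
```

```text
t24.23 pos [515.2 -40.7 246.2] yaw 30.4 F [ 0.3 -0.  -0. ] T [-0.01 -0.06 -0.02] gap 63.8 q [-0.31  0.29  1.51 -0.    1.34 -0.84]
```

View pics/o11.png

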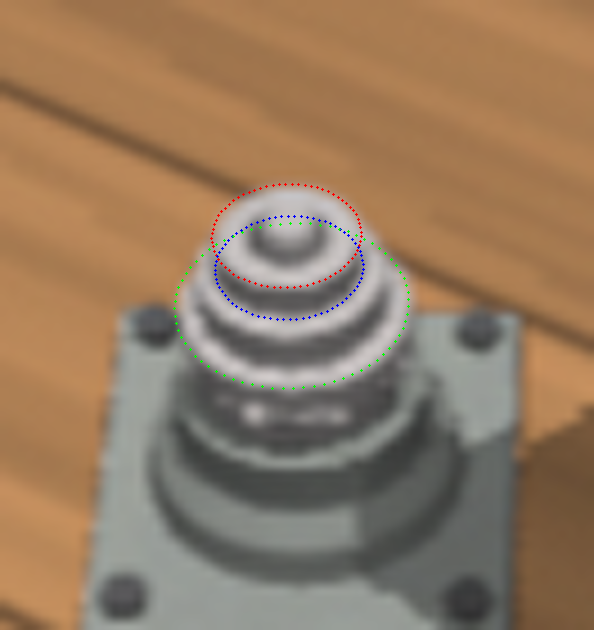

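View pics/p11.png

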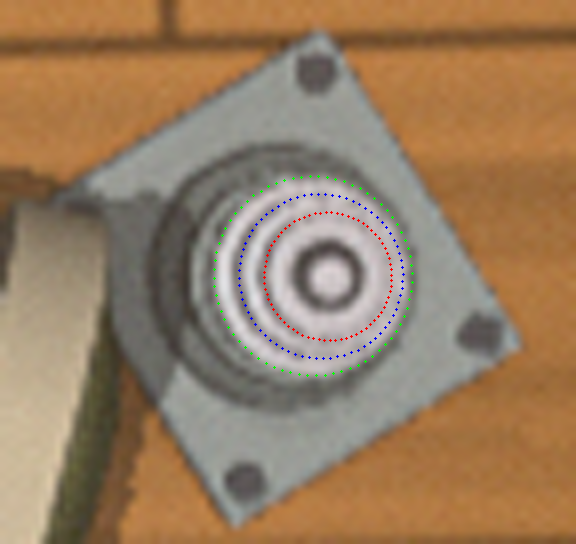

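View pics/c11.png

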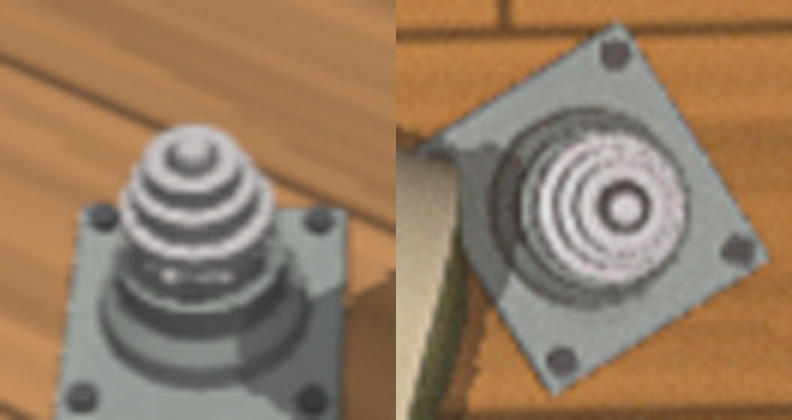

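View pics/t11.png

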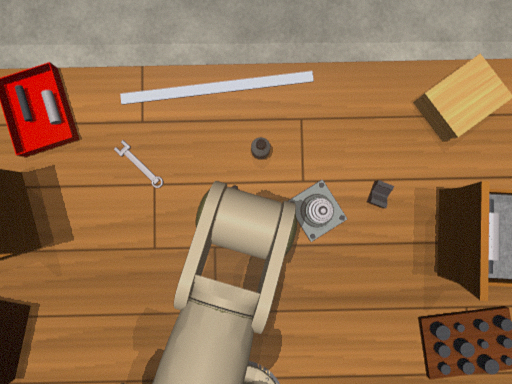

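The overlays match the seated heights of all three collars, which are concentric around the tip at top-view (323,210). The oil bottle (261,148), spanner and vee block are where they started. I'm handing in.

>>> send_rows(
  targets=[
    {"delta_pos":[0,0,0],"rotation":[0,0,0],"gripper":0.75},
    {"delta_pos":[0,0,0],"rotation":[0,0,0],"gripper":0.75},
  ],
)

```text
time_s: 24.5
eef_pos: [0.5152, -0.0448, 0.2446]
eef_rot: [[-0.0, 0.866, 0.501], [-0.001, 0.501, -0.866], [-1.0, -0.001, 0.001]]
wrist_force: [-0.1, -0.2, 0.0]
finger_gap: 0.0641
```

```bash
python3 -c "
from h import *
st(); print(arm.job_done())"
```

```text
t24.50 pos [515.2 -44.8 244.6] yaw 30.0 F [-0.1 -0.2  0. ] T [-0.05 -0.    0.01] gap 64.1 q [-0.31  0.29  1.51 -0.    1.34 -0.84]
the job is handed in; nothing more can be done
None
```

The stack is built and handed in at 24.5 s: widest collar at the bottom, then the middle one, then the narrowest. I turned the widest about 23° in the gripper before threading, so a slot dropped over the pin on the first try.

- **Seating heights:** firm contact came at TCP z of 70.5, 94.3 and 106.7 mm; I expected about 70.3, 94 and 107. The widest met nothing at the height where it would have rested on the pin.
- **Final pictures:** both cameras show the three collars flat and concentric on the arbor. The oil bottle, spanner and vee block look unmoved.
- **Arm:** it ended clear of everything, with the wrist force near zero.
- **Readings that disagreed:** the finger gap read about 4 mm less than each collar's real diameter, which I took as a gripper offset. Pose readings varied by 1–2 mm just after fast moves. The narrowest collar rubbed lightly on the arbor (about 5 N sideways) before it seated.

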